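# Put the window table straight: each thing on its own stand

### The job

Put the window table straight: set the mug upright on the round coaster, the lantern in the square tray and the wooden box in the long tray, each flat on the cork and inside the raised edge, and slip the grip ring over the peg of the round peg stand so that it lies flat on the base. Set the mug and lantern down gently and never tip them over, and leave the yoga blocks and the potted succulent where they are.

Things in the scene. Friction and masses are not known exactly. Their poses are not given: they have to be found in the camera images.
- mug_center (a point): Small white ceramic mug, 62 mm across the rim, 76 mm tall, wall 4 mm, about 0.25 kg, open at the top, with one ear handle that points along its +y axis and stands out 36 mm. This point is on its axis, half-way up (38 mm above its foot); z is up. It can be gripped across its upper half along its x axis, clear of the handle. Starts upright on the table.
- lantern_handle (a point): Aluminium lantern, glass sides, hinged door (shut, leave so): square base 80 x 80 mm, 191 mm tall, about 0.45 kg. On top a rigid carrying loop: round bar 10 mm thick, 52 mm long along the lantern's y axis, its middle line 38 mm above the flat roof top (30 mm square). This point: middle of the bar, on the centre line, 186 mm above the underside; x, y along the base's sides, z up. Starts upright.
- box_center (a point): Wooden box with a sliding lid (shut, it may be left so): 120 mm long along its x axis, 56 mm wide along y, 42 mm tall, mass about 0.2 kg. This point is its centre, half-way up (21 mm above its underside); z is up.
- ring_center (a point): Green hard silicone grip ring lying flat: outer diameter 64 mm, hole diameter 32 mm, 24 mm thick, mass about 0.09 kg. This point is the middle of the hole, half-way up (12 mm above its underside); z is along the ring's axis.
- coaster: Round wooden coaster with a cork floor and a raised edge, fixed to the table: outer diameter 98 mm, inside diameter 88 mm, floor 4 mm above the table, edge 9 mm above the table. For the mug. Origin: centre of its underside, on the table.
- square_tray: Square wooden tray with a cork floor and a raised edge, fixed to the table: 110 x 110 mm outside, 100 x 100 mm inside, floor 4 mm and edge 9 mm above the table. For the lantern, whose sides should run along the tray's sides (any of the four quarter turns). Origin: centre of its underside, on the table; x and y along its sides.
- long_tray: Oblong wooden tray with a cork floor and a raised edge, fixed to the table: outside 150 mm along its x axis and 86 mm along y, inside 140 x 76 mm, floor 4 mm and edge 9 mm above the table. For the wooden box, lengthwise (either end first). Origin: centre of its underside, on the table.
- peg_stand: Round peg stand fixed to the table: a disc of 92 mm diameter, 10 mm thick, with one upright round peg at its centre, 14 mm thick, whose rounded top is 46 mm above the table. For the grip ring, peg through the hole. Origin: centre of its underside, on the table.
- yoga_block_top_center (a point): Bystander: the upper of a pair of bamboo yoga blocks that lie stacked, each 225 x 150 x 75 mm (x, y, z), at the left edge of the work. This point is the centre of the upper block; the top of the pair is 150 mm above the table. Leave alone.
- succulent_center (a point): Bystander: a potted succulent in a terracotta pot, 88 mm wide, 75 mm tall, leaves up to about 140 mm above the table and 50 mm from its axis, at the right edge of the work. This point is on the pot's axis, 37.5 mm above the table. Leave alone.

How it is judged (in metres and radians):
At the end, for the whole second after the job is handed in: All at rest, released, level within 0.06 rad, at seated height within 4 mm. Centre offsets: mug to coaster 15 mm, lantern to square tray 15 mm (sides aligned within 0.3 rad), box to long tray 15 mm (lengthwise within 0.25 rad), ring to peg stand 11 mm (peg through it) (horizontal distance between mug_center and coaster below 0.015 m and z of mug_center in the frame of coaster between 0.038 and 0.046 m and angle between each of mug_center, lantern_handle, box_center, ring_center's own z axis and vertical below 0.06 rad and linear speed of each of mug, lantern, box, ring below 0.02 m/s and angular speed of each of mug, lantern, box, ring below 0.2 rad/s and horizontal distance between lantern_handle and square_tray below 0.015 m and z of lantern_handle in the frame of square_tray between 0.186 and 0.194 m and (angle between the x axis of lantern_handle and the x axis of square_tray, either way round below 0.3 rad or angle between the x axis of lantern_handle and the y axis of square_tray, either way round below 0.3 rad) and horizontal distance between box_center and long_tray below 0.015 m and z of box_center in the frame of long_tray between 0.021 and 0.029 m and angle between the x axis of box_center and the x axis of long_tray, either way round below 0.25 rad and horizontal distance between ring_center and peg_stand below 0.011 m and z of ring_center in the frame of peg_stand between 0.018 and 0.026 m); the robot touches nothing.
It fails at once if the mug or the lantern is tipped by more than about 35 degrees (angle between any of mug_center, lantern_handle's own z axis and vertical above 0.6 rad).
It fails at once if the pair of yoga blocks or the potted succulent is pushed by more than 20 mm (distance of any of yoga_block_top_center, succulent_center from where it was at the start of the episode above 0.02 m).
It fails at once if the mug or the lantern is dropped onto its stand: it comes down the last 20 mm faster than 0.4 m/s ((horizontal distance between mug_center and coaster below 0.05 m and z of mug_center in the frame of coaster below 0.062 m and linear speed of mug above 0.4 m/s) or (horizontal distance between lantern_handle and square_tray below 0.05 m and z of lantern_handle in the frame of square_tray below 0.21 m and linear speed of lantern above 0.4 m/s)).
It also fails if it takes over 112 s, if anything falls off the work surface, if the arm or the gripper's body presses on something with over 40 N, if the wrist force passes 120 N, or if a joint passes its speed limit or range.

### The arm

A 7-joint arm with a two-finger parallel gripper is mounted at the origin on the work surface. World frame = base frame: x ahead of the robot, y to its left, z up, the work surface at z = 0. Lengths are in mm, angles in rad, forces in N, time in s.
With the tool pointing down it reaches from about 425 to 875 mm from the base axis. Payload 4.7 kg.
Tool frame: the origin (TCP) lies at the very end of the fingers, on their centre line; the grasp point (between the pads) lies 19 mm behind it; z points along the fingers, y is the line along which they close (so a half turn about z gives the same grasp; the last joint's range is limited). The gripper opens to 87 mm and grips with 3 to 60 N. Pads are 19 mm wide; open, the fingers measure 117 mm over their backs; the gripper's body (75 mm by 190 mm) begins 51 mm behind the grasp point.
Start: joints at [1.25, 0.321, -0.07, 1.45, 0.023, 1.371, -0.057], TCP at [213.557, -613.94, 190.687] pointing down, gripper open.
Joint ranges: [-2.86, 2.86], [-0.3, 2.09], [-1.38, 1.24], [0.06, 2.45], [-1.56, 4.7], [0.09, 2.05], [-2.69, 2.69]. Speed limits (rad/s): [2.57, 2.57, 3.14, 3.14, 3.14, 3.14, 3.14].

### API

Orientations are given as a rotation vector (axis times angle).
In Python, from rig import r gives the robot as it stands. The module is installed in compiled form; this text tells all that it offers.
- The arm moves only by the tool move_arm, never from a script. Its argument "series" is a list of rows, each an object with "gripper": the finger opening in m, from 0 to 0.087; "slide": the shift along the tool's x, y, z in m, a list of three; "spin": the turn about the tool's z in rad. In form: [{"gripper": gripper, "slide": [tx, ty, tz], "spin": spin}, ...]. A call has 1 to 12 rows; each row is the pose to reach, as a shift and turn from the pose commanded when the call began, along the tool's axes at that moment; what a row does not reach only later rows make up. A row lasts 1/12 s, in which the tool goes at most 41.7 mm and 7.16 degrees, less where a joint would pass 70% of its speed; a pose out of reach is approached as far as the arm can. A call with a gripper value outside its range is refused whole. The fingers move at their own pace and stop on an object; "newtons" is the grip in N (left out, the last holds). Time passes only in rows, so rows that repeat a pose let the fingers close. It gives the time, the measured TCP pose, the force, the opening and the grip force at its end, in the units of the state.
- r.observe(): the state, without advancing time (a new reading comes with each control period).
- r.get_image(name): name is "side" or "top"; returns the picture (400x640x3 uint8, red, green, blue); there is no depth.
- r.camera_info(name): a dict with "fx", "fy", "cx", "cy" (pixels), "R" (3x3) and "t" (3): a world point X has camera coordinates R X + t. Camera axes: x right, y down, z forward; pixel columns grow to the right and rows downward; lengths in mm; the calibration is good to about 2 mm. A picture is of the moment at which its call begins. camera_info takes no time and is no camera call.
- r.close_job(): hands the job in; it is judged then, once.
The state is a dict: "time": time; "qpos": joint angles; "joint_vel": joint speeds; "effort": joint torques, N m; "position": TCP position; "tool_rot": TCP orientation; "force": force on the tool from outside, world axes, zero at the start; "ft_torque": the same for the moment, N m; "width": finger opening in mm; "grasp_force": force on a finger pad.
Only numpy, scipy, OpenCV 4.12 (cv2) and the standard library are available. Lean on these libraries where they do the work, as an engineer would, in place of code of your own. Each camera call takes 0.05 s, during which the arm holds its last target. There are 200 camera calls.

## Working session

There is one attempt and no reset: what is moved stays moved. The work goes in short steps, Python scripts to look and compute and a tool call to move; the robot and the scene stay as the last step left them, time stands still between calls to the robot, and variables do not carry over. Pictures are saved under pics/ and viewed, at most 14 in all, crops included, and the job is handed in when it is done.

Besides the shell and the picture viewer there is one more tool, called as name(argument=value, ...) on one line, values as JSON. move_arm: Moves the arm, as the interface text tells. Its arguments: {"type":"object","properties":{"series":{"type":"array","items":{"type":"object","properties":{"gripper":{"type":"number"},"slide":{"type":"array","items":{"type":"number"}},"spin":{"type":"number"}}}},"newtons":{"type":"number"}},"required":["series"]}

```bash
mkdir -p pics; python3 - <<'E'
from rig import r
import cv2,numpy as np
for n in("top","side"):
    im=r.get_image(n); cv2.imwrite(f"pics/{n}0.png",im[:,:,::-1]); c=r.camera_info(n)
    print(n,{k:np.round(v,3).tolist() for k,v in c.items()}, np.round(-np.array(c["R"]).T@c["t"]))
print(r.observe())
E
```

```text
top {'fx': 405.341, 'fy': 405.341, 'cx': 321.375, 'cy': 195.865, 'R': [[0.11, -0.994, 0.006], [-0.971, -0.109, -0.211], [0.21, 0.018, -0.977]], 't': [-32.318, 531.987, 1451.438]} [ 215.    0. 1531.]
side {'fx': 476.982, 'fy': 476.982, 'cx': 320.424, 'cy': 196.835, 'R': [[-0.976, -0.218, -0.023], [-0.117, 0.608, -0.785], [0.185, -0.764, -0.619]], 't': [494.761, 144.282, 1541.059]} [ 215. 1197. 1078.]
{'time': 0.1, 'qpos': array([ 1.25013236,  0.32173608, -0.07008378,  1.4515723 ,  0.02260542,
        1.37082502, -0.05691219]), 'joint_vel': array([-0.00089767, -0.00062743,  0.0005972 , -0.00271448,  0.00033414,
       -0.00065118, -0.00053558]), 'effort': array([ 1.27294002e-04, -4.92570090e+01, -4.05418044e-01, -3.13400495e+01,
       -6.41066954e-02,  3.94306169e-02,  6.34714911e-05]), 'position': array([ 213.31566295, -613.39683031,  189.66956911]), 'tool_rot': array([-3.09599667e+00, -5.23134383e-01,  6.15252861e-04]), 'force': array([-0.04916559,  0.55660961, -0.58139814]), 'ft_torque': array([ 0.03348465, -0.00436367, -0.00149711]), 'grasp_force': 0.0, 'width': 87.12086317467495}
```

View pics/top0.png

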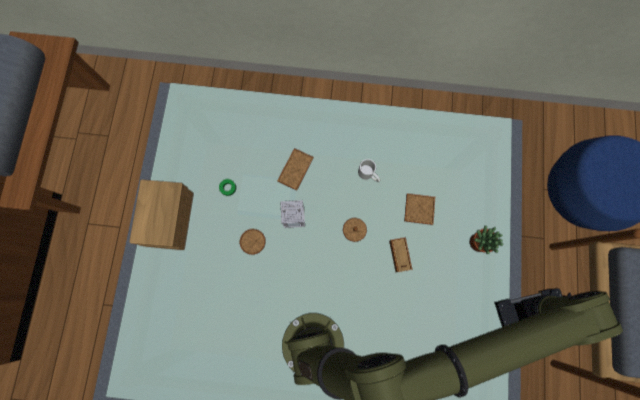

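View pics/side0.png

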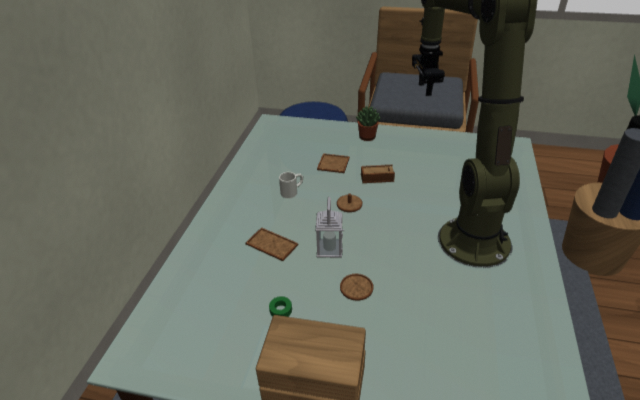

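The top view shows the ring (228,187), long tray (296,169), mug (367,170), square tray (420,209), lantern (292,213), coaster (253,242), peg stand (355,230) and box (401,254). The blocks are on the left and the succulent is at (487,240). The side view shows everything upright.

```bash
cat > h.py <<'E'
from rig import r
import cv2,numpy as np
def cast(n,uv,z):
    c=r.camera_info(n);R=np.array(c["R"]);C=-R.T@c["t"]
    uv=np.atleast_2d(uv).astype(float)
    d=np.c_[(uv[:,0]-c["cx"])/c["fx"],(uv[:,1]-c["cy"])/c["fy"],np.ones(len(uv))]@R
    return (C+d*((z-C[2])/d[:,2])[:,None])[:,:2]
def proj(n,X):
    c=r.camera_info(n);p=np.array(c["R"])@X+c["t"];return np.array([c["fx"]*p[0]/p[2]+c["cx"],c["fy"]*p[1]/p[2]+c["cy"]])
def mask(im,box,thr=28):
    x0,y0,x1,y1=box;S=4
    s=cv2.resize(im[y0:y1,x0:x1],None,fx=S,fy=S,interpolation=cv2.INTER_CUBIC)
    lab=cv2.cvtColor(s,cv2.COLOR_RGB2LAB).astype(float)
    b=np.median(np.r_[lab[0],lab[-1],lab[:,0],lab[:,-1]],axis=0)
    m=(np.linalg.norm(lab-b,axis=2)>thr).astype(np.uint8)
    cs=cv2.findContours(m,cv2.RETR_EXTERNAL,cv2.CHAIN_APPROX_NONE)[0]
    c=max(cs,key=cv2.contourArea)
    return (c[:,0,:]+.5)/S-.5+[x0,y0]
def rect(n,im,box,z,thr=28):
    P=cast(n,mask(im,box,thr),z).astype(np.float32)
    (c,s,a)=cv2.minAreaRect(P); 
    if s[0]<s[1]: s=s[::-1];a+=90
    return np.round(c,1),np.round(s,1),round((a+90)%180-90,1)
E
python3 - <<'E'
from h import *
T=cv2.imread("pics/top0.png")[:,:,::-1];S=cv2.imread("pics/side0.png")[:,:,::-1]
tb=dict(ring=(214,172,243,202),ltray=(270,142,322,196),mug=(350,152,386,190),stray=(398,186,442,232),lantern=(272,192,312,234),coaster=(234,224,272,260),peg=(337,212,373,248),box=(384,230,418,278))
sb=dict(ring=(264,292,298,318),ltray=(240,224,304,264),stray=(312,150,354,176),coaster=(334,270,380,304),mug=(272,166,310,202),box=(356,158,400,188))
z=dict(ring=20,ltray=9,mug=76,stray=9,lantern=100,coaster=9,peg=10,box=42)
for k,b in tb.items(): print(k,"top",*rect("top",T,b,z[k]))
for k,b in sb.items(): print(k,"side",*rect("side",S,b,z[k]))
a=cv2.resize(T[150:285,215:445],(800,470),interpolation=cv2.INTER_CUBIC);cv2.imwrite("pics/z1.png",a[:,:,::-1])
l=cv2.resize(S[190:265,300:375],(590,590),interpolation=cv2.INTER_CUBIC);cv2.imwrite("pics/z2.png",l[:,:,::-1])
E
```

```text
ring top [534.4 389. ] [69.7 65.6] 52.1
ltray top [639.2 141.9] [155.2  90.6] -19.0
mug top [ 628.6 -118.6] [61.9 35.3] 61.8
stray top [ 534.7 -349.5] [114.9 114.6] 89.1
lantern top [409.9 114.4] [83.1 23.1] -77.9
coaster top [340.7 266.7] [100.1  99.1] -37.3
peg top [ 427.4 -109.4] [93.8 93.5] -39.3
box top [ 350.8 -282.4] [122.6  67.2] 16.2
ring side [533.2 395.4] [80.9 64.6] -69.2
ltray side [637.7 144.8] [159.3  96. ] -19.5
stray side [ 533.  -345.7] [127.3 115.4] 89.1
coaster side [339.5 269.9] [105.2  99.3] 80.0
mug side [637.4 -66.7] [106.5  60.2] -72.9
box side [ 347.3 -259.7] [130.1 116.8] 15.5
```

View pics/z1.png

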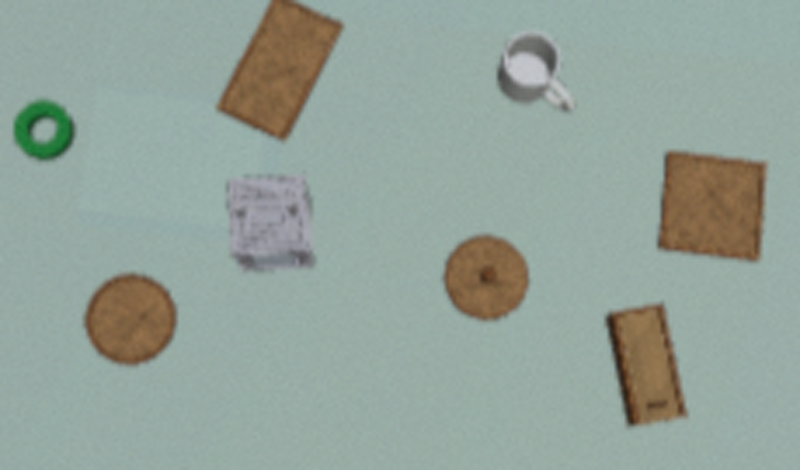

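View pics/z2.png

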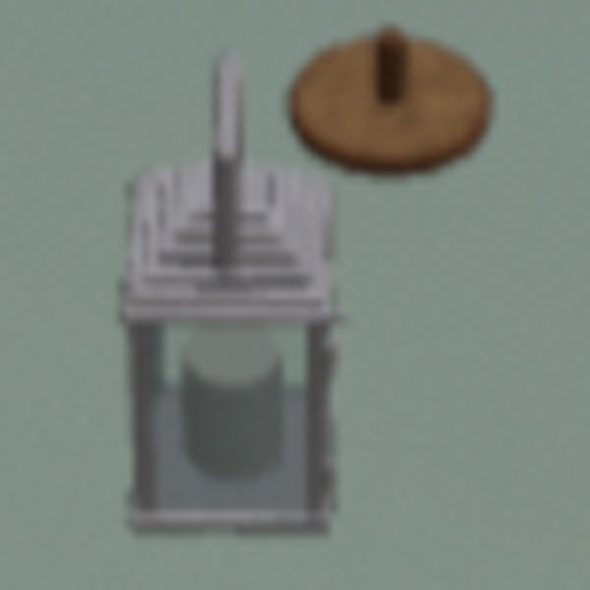

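Zoomed top view: mug rim near (528,68) with the handle toward (570,105), and lantern loop posts at (238,212) and (293,210). In the zoomed side view the bar runs from (230,60) to (228,157), seen almost end-on. I'll refine the mug, lantern and box, and add a motion planner.

```bash
cat >> h.py <<'E'
def plan(x,y,z,yaw):
    """slide/spin to world TCP x,y,z with tool y along yaw(deg, mod 180), kept within +-90 deg of radial"""
    from scipy.spatial.transform import Rotation as Ro
    o=r.observe();R=Ro.from_rotvec(o["tool_rot"]).as_matrix();p=np.array(o["position"])
    rel=lambda a,P:(a-np.degrees(np.arctan2(P[1],P[0]))+180)%360-180
    cur=rel(np.degrees(np.arctan2(R[1,1],R[0,1])),p)
    tgt=(rel(yaw,(x,y))+90)%180-90
    # azimuth change + relative change, continuous
    daz=np.degrees(np.arctan2(y,x)-np.arctan2(p[1],p[0]))
    d=tgt-cur+daz
    q=np.array([x,y,z]);t=np.linspace(0,1,50)[:,None]
    print("t %.1f"%o["time"],"at",p.round(1),"w %.1f gf %.1f F"%(o["width"],o["grasp_force"]),np.round(o["force"],1),"cur rel %.0f tgt rel %.0f"%(cur,tgt))
    print(" slide",((q-p)@R/1000).round(4),"spin %.3f rows %.1f minR %.0f len %.0f"%(-np.radians(d),abs(d)/7.16,np.linalg.norm((p+t*(q-p))[:,:2],axis=1).min(),np.linalg.norm(q-p)))
E
python3 - <<'E'
from h import *
T=cv2.imread("pics/top0.png")[:,:,::-1];S=cv2.imread("pics/side0.png")[:,:,::-1]
for th in(12,18): 
    P=mask(T,(350,152,390,190),th); Q=cast("top",P,76); 
    D=[np.round(v,1) for v in cv2.minAreaRect(Q.astype(np.float32))[:2]]
    print("mug",th,D)
    # circle fit, robust: drop handle and near wall points
    from scipy.optimize import least_squares
    f=least_squares(lambda p:np.hypot(Q[:,0]-p[0],Q[:,1]-p[1])-31-1,Q.mean(0),loss="soft_l1",f_scale=1.5);print(" circ",f.x.round(1))
    Q=cast("top",P,40);m=f.x;k=Q[np.argmax(np.hypot(*(Q-m).T))];print(" far",k.round(1),np.degrees(np.arctan2(*(k-m)[::-1])).round(1))
    print("lant",th,rect("top",T,(268,188,316,238),100,th))
print("eye mug",cast("top",(366.8,169.5),76))
a=lambda u,v:(215+u*.2875,150+v*.2872)
print("posts",cast("top",[a(238,212),a(293,210)],165), "bar side",cast("side",[(329.2,197.8),(329,209.8)],188))
print("lantern base front corners",cast("side",[(300+130/7.867,190+533/7.867),(300+327/7.867,190+533/7.867)],0))
s=S[160:205,270:310]
print("succ",cast("top",(483,241),75),"block edge",cast("top",[(192,186),(184,249),(182,183),(173,249)],0),cast("top",[(182,183),(173,249)],150))
hsv=cv2.cvtColor(T,cv2.COLOR_RGB2HSV);x0,y0,x1,y1=(384,230,418,278)
b=cv2.resize(T[y0:y1,x0:x1],None,fx=4,fy=4,interpolation=cv2.INTER_CUBIC);g=(b[:,:,0].astype(int)>105)&(cv2.cvtColor(b,cv2.COLOR_RGB2HSV)[:,:,1]>90)
c=max(cv2.findContours(g.astype(np.uint8),0,1)[0],key=cv2.contourArea)[:,0]
print("boxtop",cv2.minAreaRect(cast("top",(c+.5)/4-.5+[x0,y0],42).astype(np.float32)))
plan(351.7,-285.5,200,106)
E
```

```text
mug 12 [array([ 647.4, -126.5]), array([63.1, 81.4])]
 circ [ 641.6 -125. ]
 far [ 698.2 -142.2] -16.9
lant 12 (array([447. , 122.3]), array([104.9,  90.9]), 10.0)
mug 18 [array([ 628.5, -118.9]), array([64.9, 38.1])]
 circ [ 641.6 -126.6]
 far [ 670.5 -101.3] 41.2
lant 18 (array([444.2, 122. ]), array([95.7, 87.6]), 11.5)
eye mug [[ 646.98271165 -130.63654536]]
posts [[442.32611734 148.07871444]
 [450.32212666  94.61314781]] bar side [[453.80839471  97.75014471]
 [442.91699428 153.01293764]]
lantern base front corners [[481.57764647 170.55557193]
 [404.43064686 155.16136644]]
succ [[ 428.15076305 -569.55438279]] block edge [[527.45544454 530.77323131]
 [284.39268928 517.49601819]
 [534.94409136 571.41208736]
 [279.83142616 558.41628355]] [[503.60591967 515.4602305 ]
 [273.48520625 503.73755243]]
boxtop ((351.71533203125, -285.7066345214844), (115.5391845703125, 52.71879577636719), 15.820930480957031)
t 0.1 at [ 213.3 -613.4  189.7] w 87.1 gf 0.0 F [-0.   0.6 -0.6] cur rel 0 tgt rel -35
 slide [ 0.2384 -0.2642 -0.0099] spin 0.056 rows 0.4 minR 453 len 356
```

move_arm(series=[{"gripper": 0.087,"slide": [0.2384,-0.2642,0.04],"spin": 0.056},{"gripper": 0.087,"slide": [0.2384,-0.2642,0.04],"spin": 0.056},{"gripper": 0.087,"slide": [0.2384,-0.2642,0.04],"spin": 0.056},{"gripper": 0.087,"slide": [0.2384,-0.2642,0.04],"spin": 0.056},{"gripper": 0.087,"slide": [0.2384,-0.2642,0.04],"spin": 0.056},{"gripper": 0.087,"slide": [0.2384,-0.2642,0.04],"spin": 0.056},{"gripper": 0.087,"slide": [0.2384,-0.2642,0.04],"spin": 0.056},{"gripper": 0.087,"slide": [0.2384,-0.2642,0.04],"spin": 0.056},{"gripper": 0.087,"slide": [0.2384,-0.2642,0.1],"spin": 0.056},{"gripper": 0.087,"slide": [0.2384,-0.2642,0.1],"spin": 0.056},{"gripper": 0.087,"slide": [0.2384,-0.2642,0.1],"spin": 0.056},{"gripper": 0.087,"slide": [0.2384,-0.2642,0.1],"spin": 0.056}])

```text
time: 1.1
position: [351.0, -285.4, 89.9]
tool_rot: [-3.109, -0.438, 0.003]
force: [-0.8, -0.3, 0.3]
width: 86.9
grasp_force: 0.0
```

```bash
python3 - <<'E'
from h import *
plan(351.7,-285.6,12,106)
T=r.get_image("top");S=r.get_image("side")
a=np.hstack([cv2.resize(T[215:295,365:465],(400,320),interpolation=2),cv2.resize(S[115:195,340:440],(400,320),interpolation=2)])
cv2.imwrite("pics/b1.png",a[:,:,::-1])
E
```

```text
t 1.1 at [ 351.  -285.4   89.9] w 86.9 gf 0.0 F [-0.8 -0.3  0.3] cur rel -35 tgt rel -35
 slide [0.0008 0.0006 0.0779] spin 0.001 rows 0.0 minR 452 len 78
```

View pics/b1.png

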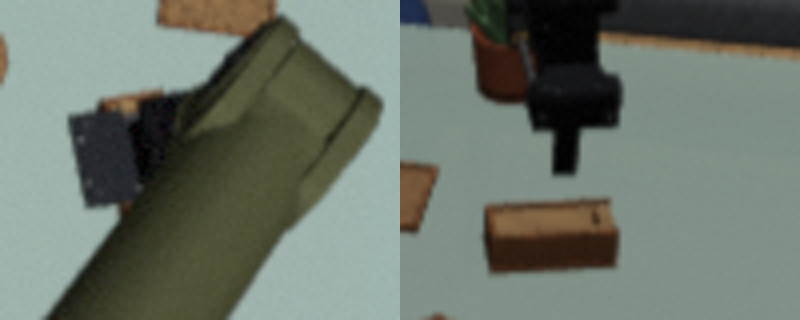

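The side crop shows a finger tip at (565,170), centred over the box's long side (490–617). I'll descend and grip.

move_arm(newtons=25, series=[{"gripper": 0.087,"slide": [0.001,0.0,0.03],"spin": 0},{"gripper": 0.087,"slide": [0.001,0.0,0.06],"spin": 0},{"gripper": 0.087,"slide": [0.001,0.0,0.078],"spin": 0},{"gripper": 0.087,"slide": [0.001,0.0,0.078],"spin": 0},{"gripper": 0.04,"slide": [0.001,0.0,0.078],"spin": 0},{"gripper": 0.04,"slide": [0.001,0.0,0.078],"spin": 0},{"gripper": 0.04,"slide": [0.001,0.0,0.078],"spin": 0},{"gripper": 0.04,"slide": [0.001,0.0,0.078],"spin": 0},{"gripper": 0.04,"slide": [0.001,0.0,0.078],"spin": 0},{"gripper": 0.04,"slide": [0.001,0.0,0.078],"spin": 0},{"gripper": 0.04,"slide": [0.001,0.0,0.078],"spin": 0},{"gripper": 0.04,"slide": [0.001,0.0,0.078],"spin": 0}])

```text
time: 2.2
position: [352.9, -285.8, 12.8]
tool_rot: [3.111, 0.437, 0.0]
force: [-0.7, 0.3, -0.0]
width: 43.8
grasp_force: 0.0
```

```bash
python3 - <<'E'
from h import *
plan(638.5,143,200,71)
plan(530,-100,200,88)
E
```

```text
t 2.2 at [ 352.9 -285.8   12.8] w 43.8 gf 0.0 F [-0.7  0.3 -0. ] cur rel -35 tgt rel 58
 slide [ 0.3926 -0.3336 -0.1873] spin -2.531 rows 20.3 minR 452 len 548
t 2.2 at [ 352.9 -285.8   12.8] w 43.8 gf 0.0 F [-0.7  0.3 -0. ] cur rel -35 tgt rel -81
 slide [ 0.2214 -0.1299 -0.1872] spin 0.314 rows 2.5 minR 454 len 318
```

```bash
python3 - <<'E'
from h import *
T=r.get_image("top");S=r.get_image("side");print(r.observe()["width"],r.observe()["grasp_force"])
a=np.hstack([cv2.resize(T[215:295,365:465],(400,320),interpolation=2),cv2.resize(S[135:195,350:425],(400,320),interpolation=2)])
cv2.imwrite("pics/b2.png",a[:,:,::-1])
E
```

```text
41.363393378677 0.0
```

View pics/b2.png

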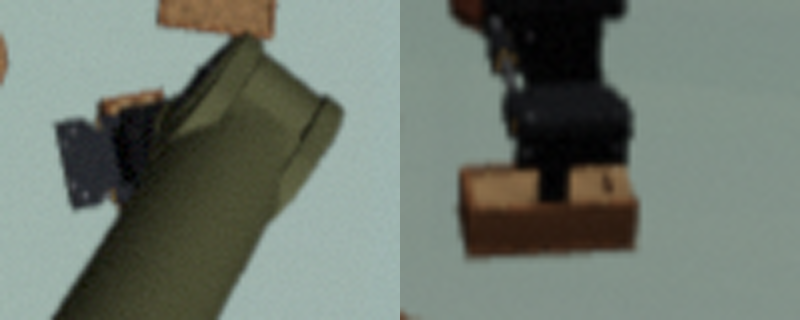

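The side crop shows the near fingertip ending at the box's front top edge (553,200), and there is no grip force. I'll check that against the projected TCP.

```bash
python3 - <<'E'
from h import *
p=np.array(r.observe()["position"]);n=np.array([-.276,.961,0])
for s in(-1,1): print(s,[ (q,proj("side",p+n*s*q)) for q in(20,35)])
e=np.array([351,-285.4,89.9]);print([proj("side",e+n*s) for s in(-44,0,44,58)])
print("box top corners",[proj("side",np.array([351.7,-285.6,42])+np.array([.961,.276,0])*a*60+n*b*28).round(1) for a in(-1,1) for b in(-1,1)])
E
```

```text
-1 [(20, array([375.39026412, 172.6050138 ])), (35, array([374.80571386, 170.3674331 ]))]
1 [(20, array([376.98642524, 178.71490638])), (35, array([377.59942599, 181.06139178]))]
[array([375.89611778, 152.36199635]), array([377.69425533, 158.81189507]), array([379.56402209, 165.51872692]), array([380.17466729, 167.70910423])]
box top corners [array([391.3, 164.3]), array([394. , 172.8]), array([360.1, 166. ]), array([362. , 174.5])]
```

```bash
python3 - <<'E'
from h import *
p=np.array([213.3,-613.4,189.7]);n=np.array([.329,-.945,0])
print([proj("side",p+n*s).round(1) for s in(-58,-44,0,44)])
S0=cv2.imread("pics/side0.png");S=r.get_image("side")[:,:,::-1]
a=np.hstack([cv2.resize(S0[50:110,400:460],(400,400),interpolation=2),cv2.resize(S[140:190,355:405],(400,400),interpolation=2)])
cv2.imwrite("pics/b3.png",a)
E
```

```text
[array([427.3, 104. ]), array([426.2, 102.4]), array([423.1,  97.4]), array([420.1,  92.6])]
```

View pics/b3.png

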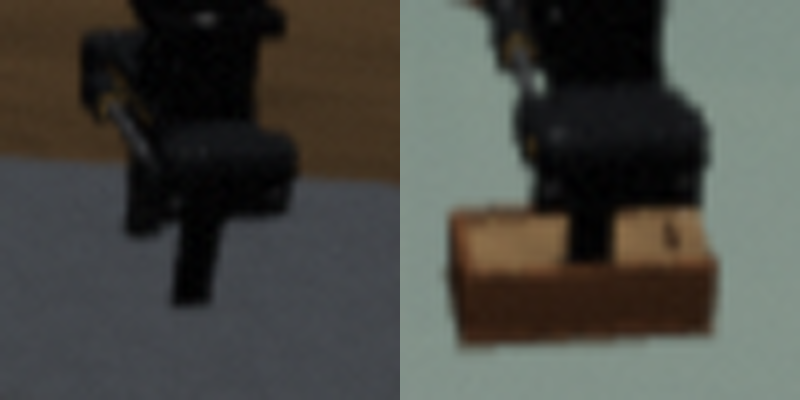

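```bash
python3 - <<'E'
from h import *
print("base proj",proj("top",np.array([0,0,10.])),proj("side",np.array([0,0,10.])))
print("seen base",cast("top",(313,343),10),cast("side",(476,240),10))
p=np.array([213.3,-613.4,189.7]);
for d in [(0,0,0),(0,0,35),(0,-45,0)]: print(d,proj("side",p+np.array([.329,-.945,0])*-50+d),proj("top",p+d+np.array([0,0,120])))
E
python3 - <<'E'
import cv2
T=cv2.imread("pics/top0.png");cv2.imwrite("pics/b4.png",cv2.resize(T[270:390,270:390],(480,480),interpolation=2) if 0 else cv2.hconcat([cv2.resize(T[300:390,270:360],(400,400),interpolation=2),cv2.resize(T[270:350,480:560],(400,400),interpolation=2)]))
E
```

```text
base proj [312.30442731 344.84583103] [474.10642677 239.2323696 ]
seen base [[ 6.45815575 -1.74480434]] [[-5.80539519  2.50026018]]
(0, 0, 0) [426.67265686 103.08341367] [527.9086698 307.7011819]
(0, 0, 35) [427.69879103  94.99021313] [534.13218148 308.42628276]
(0, -45, 0) [427.20165107  97.98257525] [543.38534894 309.45903566]
```

View pics/b4.png

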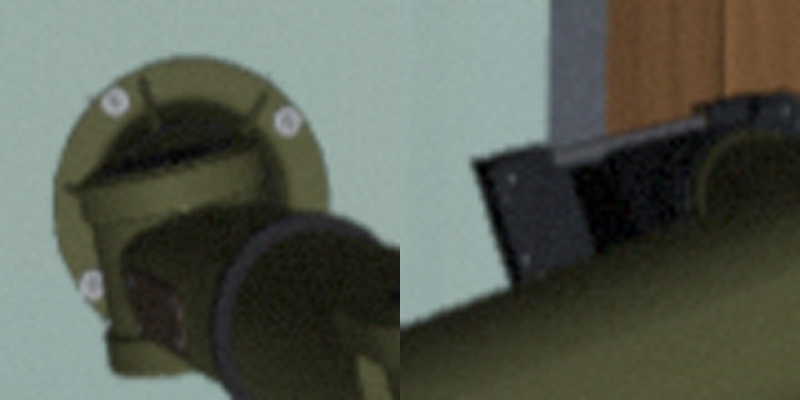

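The base matches its calibration. Both fingertip sightings fit a tip about 35 mm higher than reported, and the fingers closed to 41 mm over the 56 mm box without touching it. So the real fingers seem to end about 35 mm above the reported TCP. I'll open, lower in steps and watch the force.

move_arm(series=[{"gripper": 0.087,"slide": [0,0,0]},{"gripper": 0.087,"slide": [0,0,0]},{"gripper": 0.087,"slide": [0,0,0]},{"gripper": 0.087,"slide": [0,0,0]},{"gripper": 0.087,"slide": [0,0,0]},{"gripper": 0.087,"slide": [0,0,0]},{"gripper": 0.087,"slide": [0,0,0]},{"gripper": 0.087,"slide": [0,0,0.003]},{"gripper": 0.087,"slide": [0,0,0.006]},{"gripper": 0.087,"slide": [0,0,0.008]},{"gripper": 0.087,"slide": [0,0,0.01]},{"gripper": 0.087,"slide": [0,0,0.01]}])

```text
validation failed for argument at $.se...
```

move_arm(series=[{"gripper": 0.087,"slide": [0,0,0.002]},{"gripper": 0.087,"slide": [0,0,0.004]},{"gripper": 0.087,"slide": [0,0,0.005]},{"gripper": 0.087,"slide": [0,0,0.005]}])

```text
validation failed for argument at $.se...
```

move_arm(series=[{"gripper": 0.087,"slide": [0,0,0],"spin": 0},{"gripper": 0.087,"slide": [0,0,0],"spin": 0},{"gripper": 0.087,"slide": [0,0,0],"spin": 0},{"gripper": 0.087,"slide": [0,0,0],"spin": 0},{"gripper": 0.087,"slide": [0,0,0],"spin": 0},{"gripper": 0.087,"slide": [0,0,0],"spin": 0},{"gripper": 0.087,"slide": [0,0,0],"spin": 0},{"gripper": 0.087,"slide": [0,0,0.003],"spin": 0},{"gripper": 0.087,"slide": [0,0,0.006],"spin": 0},{"gripper": 0.087,"slide": [0,0,0.008],"spin": 0},{"gripper": 0.087,"slide": [0,0,0.01],"spin": 0},{"gripper": 0.087,"slide": [0,0,0.01],"spin": 0}])

```text
time: 3.35
position: [352.5, -285.5, 2.1]
tool_rot: [-3.11, -0.436, 0.001]
force: [0.8, 0.1, -0.2]
width: 86.9
grasp_force: 0.0
```

move_arm(series=[{"gripper": 0.087,"slide": [0,0,0.002],"spin": 0},{"gripper": 0.087,"slide": [0,0,0.004],"spin": 0},{"gripper": 0.087,"slide": [0,0,0.006],"spin": 0},{"gripper": 0.087,"slide": [0,0,0.006],"spin": 0}])

```text
time: 3.68
position: [352.6, -285.6, -3.8]
tool_rot: [-3.111, -0.437, 0.001]
force: [0.6, -0.1, -0.5]
width: 86.9
grasp_force: 0.0
```

At −3.8 reported there is no contact, which confirms the tip offset. I'll go lower and grip.

move_arm(newtons=25, series=[{"gripper": 0.087,"slide": [0,0,0.005],"spin": 0},{"gripper": 0.087,"slide": [0,0,0.01],"spin": 0},{"gripper": 0.087,"slide": [0,0,0.015],"spin": 0},{"gripper": 0.087,"slide": [0,0,0.015],"spin": 0},{"gripper": 0.05,"slide": [0,0,0.015],"spin": 0},{"gripper": 0.05,"slide": [0,0,0.015],"spin": 0},{"gripper": 0.05,"slide": [0,0,0.015],"spin": 0},{"gripper": 0.05,"slide": [0,0,0.015],"spin": 0},{"gripper": 0.05,"slide": [0,0,0.015],"spin": 0},{"gripper": 0.05,"slide": [0,0,0.015],"spin": 0},{"gripper": 0.05,"slide": [0,0,0.015],"spin": 0},{"gripper": 0.05,"slide": [0,0,0.015],"spin": 0}])

```text
time: 4.68
position: [352.9, -285.7, -18.2]
tool_rot: [-3.111, -0.437, 0.0]
force: [-1.4, 1.0, 2.6]
width: 55.7
grasp_force: 25.0
```

```bash
python3 - <<'E'
from h import *
S=r.get_image("side");cv2.imwrite("pics/b5.png",cv2.resize(S[140:190,355:405],(400,400),interpolation=2)[:,:,::-1])
plan(530,-100,130,88)
E
```

```text
t 4.7 at [ 352.8 -285.7  -18.2] w 55.8 gf 25.0 F [-0.2  0.7  2.6] cur rel -35 tgt rel -81
 slide [ 0.2214 -0.1298 -0.1482] spin 0.314 rows 2.5 minR 454 len 296
```

View pics/b5.png

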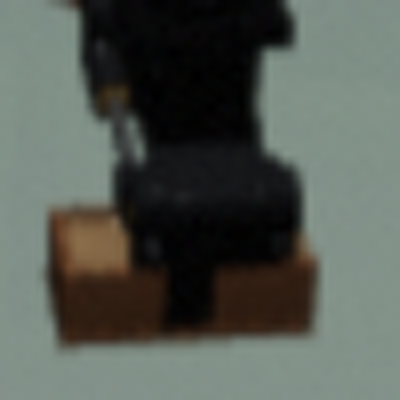

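The box is gripped at 55.8 mm with 25 N, and the finger sits at its mid-length. I'll lift it and carry it to the long tray.

move_arm(newtons=30, series=[{"gripper": 0.05,"slide": [0,0,-0.03],"spin": 0},{"gripper": 0.05,"slide": [0,0,-0.07],"spin": 0},{"gripper": 0.05,"slide": [0.03,-0.0254,-0.105],"spin": 0.05},{"gripper": 0.05,"slide": [0.06,-0.051,-0.105],"spin": 0.11},{"gripper": 0.05,"slide": [0.09,-0.0765,-0.105],"spin": 0.17},{"gripper": 0.05,"slide": [0.12,-0.102,-0.105],"spin": 0.23},{"gripper": 0.05,"slide": [0.15,-0.1275,-0.105],"spin": 0.29},{"gripper": 0.05,"slide": [0.18,-0.153,-0.105],"spin": 0.35},{"gripper": 0.05,"slide": [0.21,-0.1785,-0.105],"spin": 0.41},{"gripper": 0.05,"slide": [0.24,-0.204,-0.105],"spin": 0.47},{"gripper": 0.05,"slide": [0.27,-0.2295,-0.105],"spin": 0.53},{"gripper": 0.05,"slide": [0.3,-0.255,-0.105],"spin": 0.59}])

```text
time: 5.73
position: [571.4, 43.2, 85.8]
tool_rot: [3.102, -0.492, -0.001]
force: [-0.7, -0.6, -2.2]
width: 55.8
grasp_force: 30.0
```

```bash
sed -i 's/def plan(x,y,z,yaw):/def plan(x,y,z,yaw,alt=0):/; s/    d=tgt-cur+daz/    d=tgt-cur+daz+alt/' h.py; python3 - <<'E'
from h import *
plan(638.5,143,87,71); plan(638.5,143,87,71,-180)
E
```

```text
t 5.7 at [571.4  43.2  85.8] w 55.8 gf 30.0 F [-0.7 -0.6 -2.2] cur rel -112 tgt rel 58
 slide [ 0.0329 -0.1157 -0.0013] spin -3.125 rows 25.0 minR 573 len 120
t 5.7 at [571.4  43.2  85.8] w 55.8 gf 30.0 F [-0.7 -0.6 -2.2] cur rel -112 tgt rel 58
 slide [ 0.0329 -0.1157 -0.0013] spin 0.017 rows 0.1 minR 573 len 120
```

move_arm(series=[{"gripper": 0.05,"slide": [0.011,-0.038,0],"spin": 0.017},{"gripper": 0.05,"slide": [0.022,-0.077,0],"spin": 0.017},{"gripper": 0.05,"slide": [0.033,-0.116,0],"spin": 0.017},{"gripper": 0.05,"slide": [0.033,-0.116,0.02],"spin": 0.017},{"gripper": 0.05,"slide": [0.033,-0.116,0.05],"spin": 0.017},{"gripper": 0.05,"slide": [0.033,-0.116,0.075],"spin": 0.017},{"gripper": 0.05,"slide": [0.033,-0.116,0.085],"spin": 0.017},{"gripper": 0.05,"slide": [0.033,-0.116,0.085],"spin": 0.017}])

```text
time: 6.4
position: [634.9, 141.0, -2.5]
tool_rot: [3.097, -0.513, -0.011]
force: [-1.7, -0.2, -3.0]
width: 56.0
grasp_force: 30.0
```

```bash
python3 - <<'E'
from h import *
plan(638.5,143,-14,71,-180)
S=r.get_image("side");cv2.imwrite("pics/b6.png",cv2.resize(S[200:275,235:310],(600,600),interpolation=2)[:,:,::-1])
E
```

```text
t 6.4 at [634.9 141.   -2.5] w 56.0 gf 30.0 F [-1.7 -0.2 -3. ] cur rel -121 tgt rel 58
 slide [ 0.0028 -0.0031  0.0115] spin 0.003 rows 0.0 minR 650 len 12
```

View pics/b6.png

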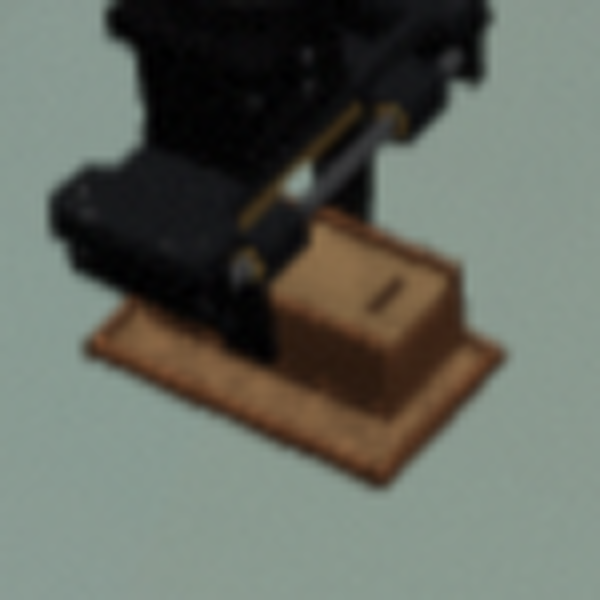

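The crop shows the box over the long tray, with its near corner at (388,415) inside the tray corner at (380,485). I'll lower the last bit and let it settle.

move_arm(series=[{"gripper": 0.05,"slide": [0.002,-0.002,0.004],"spin": 0.003},{"gripper": 0.05,"slide": [0.002,-0.002,0.008],"spin": 0.003},{"gripper": 0.05,"slide": [0.002,-0.002,0.011],"spin": 0.003},{"gripper": 0.05,"slide": [0.002,-0.002,0.011],"spin": 0.003},{"gripper": 0.05,"slide": [0.002,-0.002,0.011],"spin": 0.003}])

```text
time: 6.87
position: [640.8, 143.4, -8.9]
tool_rot: [3.099, -0.518, 0.001]
force: [0.4, 0.5, -2.9]
width: 55.7
grasp_force: 30.0
```

```bash
python3 - <<'E'
from h import *
plan(638.5,143,-14,71,-180)
print("near box corner seen now?",cast("side",(283.5,254.75),4), "expected", np.array([638.5,143])+np.array([np.cos(-.332),np.sin(-.332)])*-60+np.array([.326,.946])*28)
E
```

```text
t 6.9 at [640.8 143.4  -8.9] w 55.7 gf 30.0 F [ 0.4  0.5 -2.9] cur rel -122 tgt rel 58
 slide [-0.002   0.0011  0.0051] spin 0.000 rows 0.0 minR 654 len 6
near box corner seen now? [[586.00638078 181.94844879]] expected [590.90445805 189.04406782]
```

move_arm(series=[{"gripper": 0.05,"slide": [-0.002,0.001,0.003],"spin": 0},{"gripper": 0.05,"slide": [-0.002,0.001,0.0055],"spin": 0},{"gripper": 0.05,"slide": [-0.002,0.001,0.0055],"spin": 0},{"gripper": 0.05,"slide": [-0.002,0.001,0.0055],"spin": 0},{"gripper": 0.07,"slide": [-0.002,0.001,0.0055],"spin": 0},{"gripper": 0.087,"slide": [-0.002,0.001,0.0055],"spin": 0},{"gripper": 0.087,"slide": [-0.002,0.001,0.0055],"spin": 0},{"gripper": 0.087,"slide": [-0.002,0.001,0.0055],"spin": 0},{"gripper": 0.087,"slide": [-0.002,0.001,0.0055],"spin": 0},{"gripper": 0.087,"slide": [-0.002,0.001,-0.03],"spin": 0},{"gripper": 0.087,"slide": [-0.002,0.001,-0.07],"spin": 0},{"gripper": 0.087,"slide": [-0.002,0.001,-0.11],"spin": 0}])

```text
time: 7.87
position: [637.4, 143.1, 100.9]
tool_rot: [3.098, -0.517, -0.004]
force: [0.8, 0.4, 0.8]
width: 86.6
grasp_force: 0.0
```

```bash
python3 - <<'E'
from h import *
plan(447.5,123,245,11)
E
```

```text
t 7.9 at [637.4 143.1 100.9] w 86.6 gf 0.0 F [0.8 0.4 0.8] cur rel -122 tgt rel -4
 slide [-0.1734  0.0808 -0.1436] spin -2.094 rows 16.8 minR 464 len 239
```

move_arm(series=[{"gripper": 0.087,"slide": [0,0,-0.04],"spin": -0.125},{"gripper": 0.087,"slide": [0,0,-0.08],"spin": -0.25},{"gripper": 0.087,"slide": [0,0,-0.115],"spin": -0.375},{"gripper": 0.087,"slide": [-0.02,0.01,-0.115],"spin": -0.5},{"gripper": 0.087,"slide": [-0.04,0.02,-0.115],"spin": -0.62},{"gripper": 0.087,"slide": [-0.06,0.03,-0.115],"spin": -0.74},{"gripper": 0.087,"slide": [-0.08,0.04,-0.115],"spin": -0.86},{"gripper": 0.087,"slide": [-0.1,0.05,-0.115],"spin": -0.98},{"gripper": 0.087,"slide": [-0.12,0.06,-0.115],"spin": -1.1},{"gripper": 0.087,"slide": [-0.14,0.07,-0.115],"spin": -1.22},{"gripper": 0.087,"slide": [-0.16,0.08,-0.115],"spin": -1.34},{"gripper": 0.087,"slide": [-0.1734,0.0808,-0.115],"spin": -1.46}])

```text
time: 8.87
position: [446.3, 122.0, 215.4]
tool_rot: [2.649, 1.686, -0.002]
force: [0.2, -0.1, 0.0]
width: 86.9
grasp_force: 0.0
```

```bash
python3 - <<'E'
from h import *
plan(447.5,123,200,11)
E
```

```text
t 8.9 at [446.3 122.  215.4] w 86.9 gf 0.0 F [ 0.2 -0.1  0. ] cur rel -40 tgt rel -4
 slide [0.0014 0.0007 0.0154] spin -0.629 rows 5.0 minR 463 len 15
```

move_arm(series=[{"gripper": 0.087,"slide": [0.001,0.001,0],"spin": -0.12},{"gripper": 0.087,"slide": [0.001,0.001,0],"spin": -0.24},{"gripper": 0.087,"slide": [0.001,0.001,0],"spin": -0.36},{"gripper": 0.087,"slide": [0.001,0.001,0],"spin": -0.48},{"gripper": 0.087,"slide": [0.001,0.001,0],"spin": -0.6},{"gripper": 0.087,"slide": [0.001,0.001,0],"spin": -0.63},{"gripper": 0.087,"slide": [0.001,0.001,0.03],"spin": -0.63},{"gripper": 0.087,"slide": [0.001,0.001,0.03],"spin": -0.63},{"gripper": 0.087,"slide": [0.001,0.001,0.03],"spin": -0.63}])

```text
time: 9.62
position: [448.2, 123.5, 184.8]
tool_rot: [-2.002, -2.419, 0.003]
force: [0.3, -0.6, -0.1]
width: 86.8
grasp_force: 0.0
```

```bash
python3 - <<'E'
from h import *
plan(447.5,123,132,11)
S=r.get_image("side");T=r.get_image("top")
cv2.imwrite("pics/l1.png",np.hstack([cv2.resize(S[165:255,290:380],(400,400),interpolation=2),cv2.resize(T[140:260,260:380],(400,400),interpolation=2)])[:,:,::-1])
E
```

```text
t 9.6 at [448.2 123.5 184.8] w 86.8 gf 0.0 F [ 0.3 -0.6 -0.1] cur rel -5 tgt rel -4
 slide [-0.0003 -0.0006  0.0528] spin -0.004 rows 0.0 minR 464 len 53
```

View pics/l1.png

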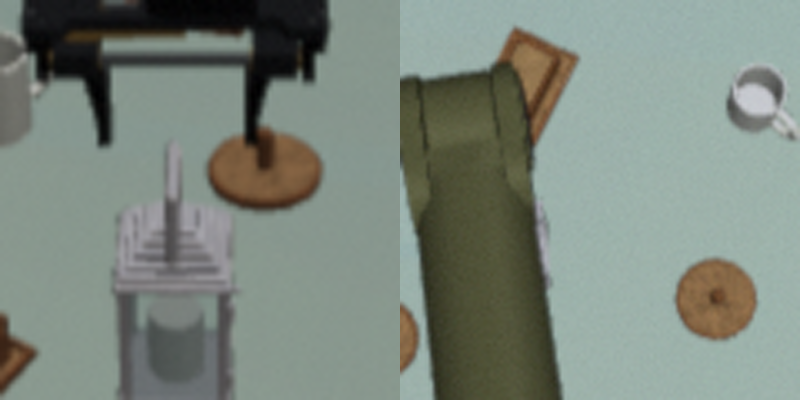

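Side crop: fingers at columns 105 and 254, bar at 172, so the bar is 2–3 mm toward +x of the finger centre. In the top crop the box sits within the long tray. I'll nudge, descend and grip gently.

move_arm(newtons=20, series=[{"gripper": 0.087,"slide": [0,0.003,0.02],"spin": 0},{"gripper": 0.087,"slide": [0,0.003,0.04],"spin": 0},{"gripper": 0.087,"slide": [0,0.003,0.053],"spin": 0},{"gripper": 0.087,"slide": [0,0.003,0.053],"spin": 0},{"gripper": 0.05,"slide": [0,0.003,0.053],"spin": 0},{"gripper": 0.03,"slide": [0,0.003,0.053],"spin": 0},{"gripper": 0.022,"slide": [0,0.003,0.053],"spin": 0},{"gripper": 0.022,"slide": [0,0.003,0.053],"spin": 0},{"gripper": 0.022,"slide": [0,0.003,0.053],"spin": 0},{"gripper": 0.022,"slide": [0,0.003,0.053],"spin": 0},{"gripper": 0.022,"slide": [0,0.003,0.053],"spin": 0},{"gripper": 0.022,"slide": [0,0.003,0.053],"spin": 0}])

```text
time: 10.72
position: [452.4, 124.2, 132.7]
tool_rot: [2.003, 2.42, -0.0]
force: [0.4, 0.2, -0.9]
width: 41.6
grasp_force: 0.0
```

move_arm(newtons=30, series=[{"gripper": 0.02,"slide": [0,0,0],"spin": 0},{"gripper": 0.018,"slide": [0,0,0],"spin": 0},{"gripper": 0.016,"slide": [0,0,0],"spin": 0},{"gripper": 0.014,"slide": [0,0,0],"spin": 0},{"gripper": 0.012,"slide": [0,0,0],"spin": 0},{"gripper": 0.01,"slide": [0,0,0],"spin": 0},{"gripper": 0.006,"slide": [0,0,0],"spin": 0},{"gripper": 0.006,"slide": [0,0,0],"spin": 0},{"gripper": 0.006,"slide": [0,0,0],"spin": 0}])

```text
time: 11.47
position: [452.0, 124.1, 132.5]
tool_rot: [-2.003, -2.42, 0.001]
force: [-1.6, -0.3, 0.2]
width: 8.1
grasp_force: 29.9
```

```bash
python3 - <<'E'
from h import *
plan(534,-348,230,-1); plan(534,-348,230,-1,180); plan(534,-348,230,89); plan(534,-348,230,89,180)
E
```

```text
t 11.5 at [452.  124.1 132.5] w 8.1 gf 29.9 F [-1.6 -0.3  0.2] cur rel -5 tgt rel 32
 slide [-0.4791 -0.0077 -0.0975] spin 0.205 rows 1.6 minR 467 len 489
t 11.5 at [452.  124.1 132.5] w 8.1 gf 29.9 F [-1.6 -0.3  0.2] cur rel -5 tgt rel 32
 slide [-0.4791 -0.0077 -0.0975] spin -2.936 rows 23.5 minR 467 len 489
t 11.5 at [452.  124.1 132.5] w 8.1 gf 29.9 F [-1.6 -0.3  0.2] cur rel -5 tgt rel -58
 slide [-0.4791 -0.0077 -0.0975] spin 1.776 rows 14.2 minR 467 len 489
t 11.5 at [452.  124.1 132.5] w 8.1 gf 29.9 F [-1.6 -0.3  0.2] cur rel -5 tgt rel -58
 slide [-0.4791 -0.0077 -0.0975] spin -1.365 rows 10.9 minR 467 len 489
```

The width of 8.1 mm on a 10 mm bar is suspicious, so I'll look before lifting.

```bash
python3 - <<'E'
from h import *
for o in(0,30,34,38,55): print(o,[proj("side",np.array([448.2+.98*s,123.5+.18*s,184.8+o])).round(1) for s in(-52,52)])
print("bar",proj("side",np.array([452,124,186.])), [(o,proj("side",np.array([452,124,132.5+o])).round(1)) for o in(34,54)])
S=r.get_image("side")
cv2.imwrite("pics/l2.png",cv2.resize(S[180:240,300:360],(600,600),interpolation=2)[:,:,::-1])
E
```

```text
0 [array([346.8, 204.3]), array([311.9, 204.1])]
30 [array([346.9, 196.3]), array([311.5, 196.1])]
34 [array([346.9, 195.2]), array([311.5, 195. ])]
38 [array([346.9, 194.1]), array([311.4, 194. ])]
55 [array([347. , 189.5]), array([311.2, 189.3])]
bar [328.00355008 203.79429552] [(34, array([328.1, 208.9])), (54, array([328. , 203.7]))]
```

View pics/l2.png

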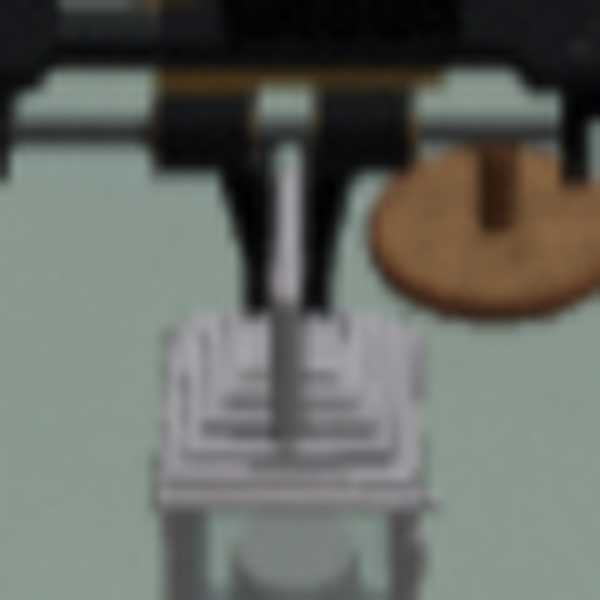

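The tips straddle the bar well below it (tip row 312 in the crop), so the grip is sound. The tip offset now looks like 25–30 mm. I'll lift and carry it smoothly.

move_arm(series=[{"gripper": 0.004,"slide": [0,0,-0.006],"spin": 0},{"gripper": 0.004,"slide": [0,0,-0.018],"spin": 0},{"gripper": 0.004,"slide": [0,0,-0.035],"spin": 0},{"gripper": 0.004,"slide": [0,0,-0.055],"spin": 0},{"gripper": 0.004,"slide": [0,0,-0.072],"spin": 0},{"gripper": 0.004,"slide": [-0.006,0,-0.08],"spin": 0},{"gripper": 0.004,"slide": [-0.018,0,-0.08],"spin": 0},{"gripper": 0.004,"slide": [-0.036,0,-0.08],"spin": 0},{"gripper": 0.004,"slide": [-0.06,-0.001,-0.08],"spin": 0.03},{"gripper": 0.004,"slide": [-0.088,-0.001,-0.08],"spin": 0.06},{"gripper": 0.004,"slide": [-0.118,-0.002,-0.08],"spin": 0.09},{"gripper": 0.004,"slide": [-0.148,-0.002,-0.08],"spin": 0.12}])

```text
time: 12.52
position: [477.7, -23.3, 212.5]
tool_rot: [-2.146, -2.294, 0.001]
force: [0.9, 0.2, -5.1]
width: 8.7
grasp_force: 30.1
```

```bash
python3 - <<'E'
from h import *
plan(534,-348,212,-1)
E
```

```text
t 12.5 at [477.7 -23.3 212.5] w 8.7 gf 30.1 F [ 0.9  0.2 -5.1] cur rel 7 tgt rel 32
 slide [-0.3277  0.0345  0.0007] spin 0.084 rows 0.7 minR 478 len 330
```

move_arm(series=[{"gripper": 0.004,"slide": [-0.03,0.003,0],"spin": 0.01},{"gripper": 0.004,"slide": [-0.062,0.0065,0],"spin": 0.02},{"gripper": 0.004,"slide": [-0.096,0.01,0],"spin": 0.03},{"gripper": 0.004,"slide": [-0.132,0.014,0],"spin": 0.04},{"gripper": 0.004,"slide": [-0.168,0.0177,0],"spin": 0.05},{"gripper": 0.004,"slide": [-0.204,0.0215,0],"spin": 0.06},{"gripper": 0.004,"slide": [-0.238,0.025,0],"spin": 0.07},{"gripper": 0.004,"slide": [-0.27,0.0284,0],"spin": 0.08},{"gripper": 0.004,"slide": [-0.296,0.0312,0],"spin": 0.084},{"gripper": 0.004,"slide": [-0.314,0.033,0],"spin": 0.084},{"gripper": 0.004,"slide": [-0.324,0.034,0],"spin": 0.084},{"gripper": 0.004,"slide": [-0.328,0.0345,0],"spin": 0.084}])

```text
time: 13.52
position: [533.7, -349.0, 211.5]
tool_rot: [-2.242, -2.199, 0.001]
force: [-0.5, 0.0, -6.0]
width: 8.8
grasp_force: 30.1
```

move_arm(series=[{"gripper": 0.004,"slide": [0,0,0.005],"spin": 0},{"gripper": 0.004,"slide": [0,0,0.015],"spin": 0},{"gripper": 0.004,"slide": [0,0,0.027],"spin": 0},{"gripper": 0.004,"slide": [0,0,0.037],"spin": 0},{"gripper": 0.004,"slide": [0,0,0.043],"spin": 0},{"gripper": 0.004,"slide": [0,0,0.045],"spin": 0},{"gripper": 0.004,"slide": [0,0,0.045],"spin": 0},{"gripper": 0.004,"slide": [0,0,0.045],"spin": 0}])

```text
time: 14.18
position: [535.0, -346.3, 167.9]
tool_rot: [2.239, 2.204, 0.0]
force: [0.7, -0.6, -4.8]
width: 8.2
grasp_force: 30.1
```

```bash
python3 - <<'E'
from h import *
plan(534,-348,137,-1)
S=r.get_image("side");T=r.get_image("top")
cv2.imwrite("pics/l3.png",np.hstack([cv2.resize(S[100:180,300:380],(400,400),interpolation=2),cv2.resize(T[170:250,380:460],(400,400),interpolation=2)])[:,:,::-1])
E
```

```text
t 14.2 at [ 535.  -346.3  167.9] w 8.2 gf 30.1 F [ 0.7 -0.6 -4.8] cur rel 32 tgt rel 32
 slide [-0.0017 -0.001   0.0309] spin 0.002 rows 0.0 minR 637 len 31
```

View pics/l3.png

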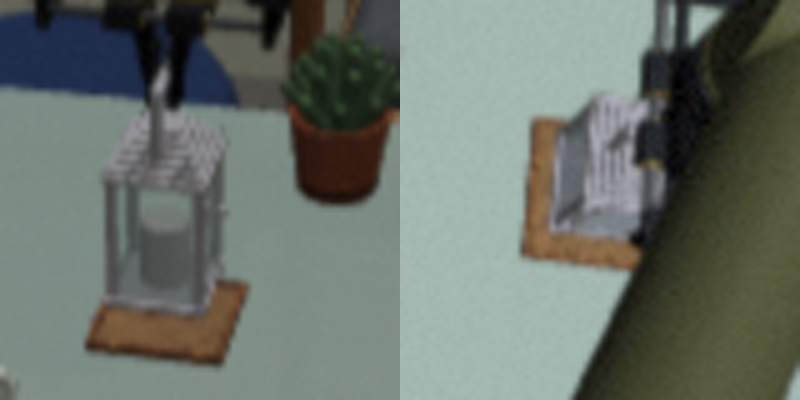

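The lantern hangs plumb over the tray (side crop: base 105–215 above the tray 88–245). I'll lower it gently.

move_arm(series=[{"gripper": 0.004,"slide": [-0.0015,-0.001,0.005],"spin": 0},{"gripper": 0.004,"slide": [-0.0015,-0.001,0.012],"spin": 0},{"gripper": 0.004,"slide": [-0.0015,-0.001,0.018],"spin": 0},{"gripper": 0.004,"slide": [-0.0015,-0.001,0.023],"spin": 0},{"gripper": 0.004,"slide": [-0.0015,-0.001,0.026],"spin": 0},{"gripper": 0.004,"slide": [-0.0015,-0.001,0.028],"spin": 0},{"gripper": 0.004,"slide": [-0.0015,-0.001,0.03],"spin": 0},{"gripper": 0.004,"slide": [-0.0015,-0.001,0.031],"spin": 0},{"gripper": 0.004,"slide": [-0.0015,-0.001,0.031],"spin": 0},{"gripper": 0.004,"slide": [-0.0015,-0.001,0.031],"spin": 0}])

```text
time: 15.12
position: [533.9, -348.0, 136.9]
tool_rot: [2.239, 2.203, -0.0]
force: [0.0, 0.4, -4.8]
width: 8.2
grasp_force: 30.1
```

move_arm(series=[{"gripper": 0.004,"slide": [0,0,0.001],"spin": 0},{"gripper": 0.004,"slide": [0,0,0.002],"spin": 0},{"gripper": 0.004,"slide": [0,0,0.002],"spin": 0},{"gripper": 0.004,"slide": [0,0,0.002],"spin": 0}])

```text
time: 15.45
position: [534.7, -348.2, 136.4]
tool_rot: [2.237, 2.202, 0.001]
force: [-1.4, 1.0, 5.5]
width: 8.0
grasp_force: 29.5
```

It's seated. Release slowly and rise.

move_arm(series=[{"gripper": 0.01,"slide": [0,0,0],"spin": 0},{"gripper": 0.014,"slide": [0,0,0],"spin": 0},{"gripper": 0.03,"slide": [0,0,0],"spin": 0},{"gripper": 0.05,"slide": [0,0,0],"spin": 0},{"gripper": 0.07,"slide": [0,0,0],"spin": 0},{"gripper": 0.07,"slide": [0,0,0],"spin": 0},{"gripper": 0.07,"slide": [0,0,0],"spin": 0},{"gripper": 0.07,"slide": [0,0,0],"spin": 0},{"gripper": 0.07,"slide": [0,0,-0.02],"spin": 0},{"gripper": 0.087,"slide": [0,0,-0.05],"spin": 0},{"gripper": 0.087,"slide": [0,0,-0.085],"spin": 0},{"gripper": 0.087,"slide": [0,0,-0.11],"spin": 0}])

```text
time: 16.45
position: [534.3, -348.1, 247.5]
tool_rot: [2.237, 2.202, 0.001]
force: [0.2, -0.0, 0.7]
width: 72.9
grasp_force: 0.0
```

```bash
python3 - <<'E'
from h import *
from scipy.optimize import least_squares
T=cv2.imread("pics/top0.png")[:,:,::-1]
# mug: edges by gradient, fit rim circle (z=76)
x0,y0,x1,y1=350,152,392,192
b=cv2.resize(T[y0:y1,x0:x1],None,fx=4,fy=4,interpolation=cv2.INTER_CUBIC)
lab=cv2.cvtColor(b,cv2.COLOR_RGB2LAB).astype(float);bg=np.median(lab[0],axis=0)
m=(np.abs(lab[:,:,1]-bg[1])>5).astype(np.uint8)   # mint vs neutral
m=cv2.morphologyEx(cv2.medianBlur(m*255,9),cv2.MORPH_CLOSE,np.ones((15,15)))
c=max(cv2.findContours(m,0,1)[0],key=cv2.contourArea)
f=np.zeros_like(m);cv2.drawContours(f,[c],-1,255,-1)
body=cv2.morphologyEx(f,cv2.MORPH_OPEN,cv2.getStructuringElement(2,(45,45)))
cb=max(cv2.findContours(body,0,1)[0],key=cv2.contourArea)[:,0];px=lambda c:(c+.5)/4-.5+[x0,y0]
Q=cast("top",px(cb),76).astype(np.float32);print("body at z76",cv2.minAreaRect(Q),cv2.minEnclosingCircle(Q))
Q=cast("top",px(c[:,0]),45);o=cv2.minAreaRect(Q.astype(np.float32));print("all z45",o)
# handle
h=cv2.subtract(f,body);h=cv2.morphologyEx(h,cv2.MORPH_OPEN,np.ones((5,5)));k=max(cv2.findContours(h,0,1)[0],key=cv2.contourArea)[:,0]
H=cast("top",px(k),45);print("handle z45 mean",H.mean(0),"min/max",H.min(0),H.max(0))
v=np.hstack([cv2.resize(b,(420,400),interpolation=2),cv2.cvtColor(cv2.resize(f//2+body//2,(380,400)),8)]);cv2.imwrite("pics/m1.png",v[:,:,::-1])
plan(644,-128,150,45)
E
```

```text
body at z76 ((649.572998046875, -130.357666015625), (63.27022171020508, 76.63632202148438), 89.23603057861328) ((649.8385009765625, -128.4026641845703), 39.4099006652832)
all z45 ((651.0826416015625, -135.9619598388672), (94.5016860961914, 71.84176635742188), 19.019752502441406)
handle z45 mean [ 627.92757584 -170.69721741] min/max [ 615.83947288 -183.44779465] [ 642.8622715  -157.04893206]
t 16.4 at [ 534.3 -348.1  247.5] w 72.9 gf 0.0 F [ 0.2 -0.   0.7] cur rel 32 tgt rel 56
 slide [0.2219 0.106  0.0974] spin -0.801 rows 6.4 minR 633 len 265
```

View pics/m1.png

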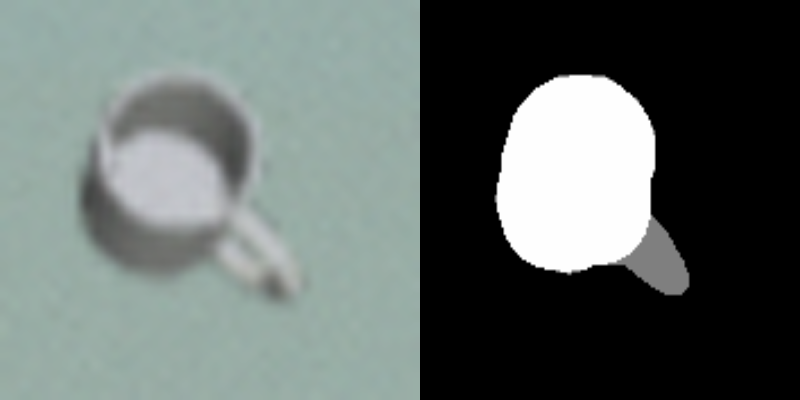

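The crop shows the rim circle centred near (179,155), the foot's near edge at about (160,270), and the handle ending near (285,283). I'll cross-check these by ray casting.

```bash
python3 - <<'E'
from h import *
px=lambda u,v:(350+u/10-.5,152+v/10-.5)
print("rim c",cast("top",px(179,156),76),"far edge",cast("top",px(179,73),76),"L/R",cast("top",[px(96,150),px(259,150)],76))
print("foot near edge",cast("top",px(160,271),0), "L edge mid-low",cast("top",px(82,200),5))
a=cast("top",px(168,182),40)[0]
for uv,z in(((285,283),40),((292,275),60),((275,293),18)):
    e=cast("top",px(*uv),z)[0];print(z,e,np.hypot(*(e-[650,-130])),np.degrees(np.arctan2(*(e-[650,-130])[::-1])))
# side view: mug silhouette
S=cv2.imread("pics/side0.png")[:,:,::-1];b=cv2.resize(S[160:206,266:316],None,fx=4,fy=4,interpolation=2)
lab=cv2.cvtColor(b,cv2.COLOR_RGB2LAB).astype(float);bg=np.median(lab[:8].reshape(-1,3),axis=0)
m=cv2.medianBlur((np.abs(lab[:,:,1]-bg[1])>5).astype(np.uint8)*255,9)
for v in range(20,184,12):
    n=np.flatnonzero(m[v]); 
    if len(n): print(round(160+v/4,1),266+n[0]/4,266+n[-1]/4,len(n)/4,end=" | ")
E
```

```text
rim c [[ 656.49607489 -132.0567428 ]] far edge [[ 688.71632179 -129.26067754]] L/R [[ 655.34301944 -101.04349634]
 [ 662.16335894 -161.56092806]]
foot near edge [[ 632.24816924 -135.62644977]] L edge mid-low [[ 656.00195434 -102.39330496]]
40 [ 621.97196228 -179.71240027] 57.06920044075237 -119.41446687539108
60 [ 619.89473994 -179.65847578] 58.07142929027251 -121.22617742420886
18 [ 623.57961385 -178.85747168] 55.54358058046524 -118.40294882938825
174.0 284.75 292.75 8.25 | 177.0 280.25 294.5 11.5 | 180.0 280.5 301.75 11.25 | 183.0 280.25 295.0 14.5 | 186.0 280.5 293.75 13.5 | 189.0 280.75 295.75 15.25 | 192.0 281.5 295.5 11.0 | 195.0 283.25 293.75 10.0 |
```

```bash
python3 - <<'E'
from h import *
for z in(0,38,76): print(proj("side",np.array([657,-131.5,z])))
plan(656.5,-131.5,140,-36)
E
```

```text
[288.57334252 193.41211922]
[287.90481261 185.18259164]
[287.2179613 176.7275296]
t 16.4 at [ 534.3 -348.1  247.5] w 72.9 gf 0.0 F [ 0.2 -0.   0.7] cur rel 32 tgt rel -25
 slide [0.2187 0.1186 0.1074] spin 0.612 rows 4.9 minR 636 len 271
```

The side view agrees (predicted column 287.9, seen 287.9). I'll move above the mug.

move_arm(series=[{"gripper": 0.087,"slide": [0.03,0.016,0],"spin": 0.08},{"gripper": 0.087,"slide": [0.06,0.032,0],"spin": 0.16},{"gripper": 0.087,"slide": [0.092,0.05,0],"spin": 0.26},{"gripper": 0.087,"slide": [0.124,0.067,0.02],"spin": 0.36},{"gripper": 0.087,"slide": [0.156,0.085,0.04],"spin": 0.46},{"gripper": 0.087,"slide": [0.185,0.1,0.07],"spin": 0.56},{"gripper": 0.087,"slide": [0.207,0.112,0.1],"spin": 0.612},{"gripper": 0.087,"slide": [0.219,0.119,0.13],"spin": 0.612},{"gripper": 0.087,"slide": [0.219,0.119,0.15],"spin": 0.612},{"gripper": 0.087,"slide": [0.219,0.119,0.15],"spin": 0.612}])

```text
time: 17.28
position: [652.9, -128.5, 88.8]
tool_rot: [-2.791, -1.428, 0.011]
force: [-1.1, -0.4, -0.7]
width: 86.8
grasp_force: 0.0
```

```bash
python3 - <<'E'
from h import *
plan(656.5,-131.5,12,-36)
# check finger tips in side view: dark pixel spans per row near the mug
S=r.get_image("side");g=S.max(axis=2)<45
for v in range(150,190,3):
    n=np.flatnonzero(g[v,255:325])+255; 
    if len(n): print(v,[(int(a[0]),int(a[-1])) for a in np.split(n,np.flatnonzero(np.diff(n)>1)+1)])
R=np.array([.81,-.588])
for s in(-52,-44,44,52): print(s,proj("side",np.array([656.5+R[0]*s,-131.5+R[1]*s,r.observe()["position"][2]+28])).round(1))
E
```

```text
t 17.3 at [ 652.9 -128.5   88.8] w 86.8 gf 0.0 F [-1.1 -0.4 -0.7] cur rel -25 tgt rel -25
 slide [-0.0001  0.0054  0.0767] spin 0.003 rows 0.0 minR 665 len 77
150 [(275, 279), (290, 310)]
153 [(276, 280), (289, 309)]
156 [(276, 281), (287, 308)]
159 [(277, 281), (289, 302)]
162 [(278, 278), (293, 298)]
165 [(293, 298)]
168 [(294, 298)]
171 [(294, 298)]
-52 [295.8 172.9]
-44 [294.4 171.9]
44 [279.  161.6]
52 [277.6 160.7]
```

move_arm(newtons=15, series=[{"gripper": 0.087,"slide": [0,0,0],"spin": 0},{"gripper": 0.087,"slide": [0,0,0.015],"spin": 0},{"gripper": 0.087,"slide": [0,0,0.03],"spin": 0},{"gripper": 0.087,"slide": [0,0,0.03],"spin": 0}])

```text
time: 17.67
position: [655.6, -132.4, 64.4]
tool_rot: [2.8, 1.424, -0.002]
force: [-0.8, 0.0, -0.2]
width: 87.2
grasp_force: 0.0
```

```bash
python3 - <<'E'
from h import *
plan(656.5,-131.5,12,-36)
E
```

```text
t 17.7 at [ 655.6 -132.4   64.4] w 87.2 gf 0.0 F [-0.8  0.  -0.2] cur rel -25 tgt rel -25
 slide [0.0014 0.0002 0.0524] spin -0.002 rows 0.0 minR 669 len 52
```

move_arm(newtons=15, series=[{"gripper": 0.087,"slide": [0.001,0,0.015],"spin": 0},{"gripper": 0.087,"slide": [0.001,0,0.03],"spin": 0},{"gripper": 0.087,"slide": [0.001,0,0.045],"spin": 0},{"gripper": 0.087,"slide": [0.001,0,0.052],"spin": 0},{"gripper": 0.087,"slide": [0.001,0,0.052],"spin": 0},{"gripper": 0.075,"slide": [0.001,0,0.052],"spin": 0},{"gripper": 0.07,"slide": [0.001,0,0.052],"spin": 0},{"gripper": 0.066,"slide": [0.001,0,0.052],"spin": 0},{"gripper": 0.063,"slide": [0.001,0,0.052],"spin": 0},{"gripper": 0.06,"slide": [0.001,0,0.052],"spin": 0},{"gripper": 0.055,"slide": [0.001,0,0.052],"spin": 0},{"gripper": 0.055,"slide": [0.001,0,0.052],"spin": 0}])

```text
time: 18.67
position: [658.1, -130.4, 13.5]
tool_rot: [2.797, 1.426, 0.003]
force: [1.3, -0.9, 3.5]
width: 60.6
grasp_force: 14.9
```

```bash
python3 - <<'E'
from h import *
plan(340,268.5,110,-36);plan(340,268.5,110,-36,-180);plan(530,90,110,-10); plan(340,268.5,110,9)
E
```

```text
t 18.7 at [ 658.1 -130.4   13.5] w 60.6 gf 14.9 F [ 1.3 -0.9  3.5] cur rel -25 tgt rel -74
 slide [ 0.136  -0.4915 -0.0976] spin 0.000 rows 0.0 minR 433 len 519
t 18.7 at [ 658.1 -130.4   13.5] w 60.6 gf 14.9 F [ 1.3 -0.9  3.5] cur rel -25 tgt rel -74
 slide [ 0.136  -0.4915 -0.0976] spin 3.142 rows 25.1 minR 433 len 519
t 18.7 at [ 658.1 -130.4   13.5] w 60.6 gf 14.9 F [ 1.3 -0.9  3.5] cur rel -25 tgt rel -20
 slide [ 0.1032 -0.2329 -0.097 ] spin -0.454 rows 3.6 minR 538 len 273
t 18.7 at [ 658.1 -130.4   13.5] w 60.6 gf 14.9 F [ 1.3 -0.9  3.5] cur rel -25 tgt rel -29
 slide [ 0.136  -0.4915 -0.0976] spin -0.785 rows 6.3 minR 433 len 519
```

Mug gripped at 60.6 mm. I'll lift it and carry it without turning.

move_arm(newtons=20, series=[{"gripper": 0.05,"slide": [0,0,-0.008],"spin": 0},{"gripper": 0.05,"slide": [0,0,-0.025],"spin": 0},{"gripper": 0.05,"slide": [0,0,-0.045],"spin": 0},{"gripper": 0.05,"slide": [0.002,-0.007,-0.06],"spin": 0},{"gripper": 0.05,"slide": [0.005,-0.019,-0.07],"spin": 0},{"gripper": 0.05,"slide": [0.01,-0.036,-0.07],"spin": 0},{"gripper": 0.05,"slide": [0.016,-0.058,-0.07],"spin": 0},{"gripper": 0.05,"slide": [0.024,-0.086,-0.07],"spin": 0},{"gripper": 0.05,"slide": [0.032,-0.116,-0.07],"spin": 0},{"gripper": 0.05,"slide": [0.0405,-0.146,-0.07],"spin": 0},{"gripper": 0.05,"slide": [0.049,-0.177,-0.07],"spin": 0},{"gripper": 0.05,"slide": [0.0575,-0.208,-0.07],"spin": 0}])

```text
time: 19.67
position: [520.0, 40.1, 82.5]
tool_rot: [-2.799, -1.427, 0.002]
force: [-0.3, 0.7, -1.3]
width: 60.4
grasp_force: 19.9
```

```bash
python3 - <<'E'
from h import *
plan(340.3,268,84,-36)
E
```

```text
t 19.7 at [520.   40.1  82.5] w 60.4 gf 19.9 F [-0.3  0.7 -1.3] cur rel -40 tgt rel -74
 slide [ 0.0789 -0.2793 -0.0013] spin 0.001 rows 0.0 minR 433 len 290
```

move_arm(series=[{"gripper": 0.05,"slide": [0.0085,-0.031,0],"spin": 0},{"gripper": 0.05,"slide": [0.017,-0.062,0],"spin": 0},{"gripper": 0.05,"slide": [0.0258,-0.093,0],"spin": 0},{"gripper": 0.05,"slide": [0.0345,-0.124,0],"spin": 0},{"gripper": 0.05,"slide": [0.043,-0.155,0],"spin": 0},{"gripper": 0.05,"slide": [0.0515,-0.186,0],"spin": 0},{"gripper": 0.05,"slide": [0.0595,-0.214,0],"spin": 0},{"gripper": 0.05,"slide": [0.067,-0.24,0],"spin": 0},{"gripper": 0.05,"slide": [0.072,-0.26,0],"spin": 0},{"gripper": 0.05,"slide": [0.076,-0.274,0],"spin": 0},{"gripper": 0.05,"slide": [0.078,-0.281,0],"spin": 0},{"gripper": 0.05,"slide": [0.0785,-0.283,0],"spin": 0}])

```text
time: 20.67
position: [337.9, 269.2, 82.6]
tool_rot: [2.796, 1.43, -0.001]
force: [-0.5, -0.6, -3.4]
width: 60.5
grasp_force: 19.9
```

move_arm(series=[{"gripper": 0.05,"slide": [0,0,0.006],"spin": 0},{"gripper": 0.05,"slide": [0,0,0.016],"spin": 0},{"gripper": 0.05,"slide": [0,0,0.027],"spin": 0},{"gripper": 0.05,"slide": [0,0,0.035],"spin": 0},{"gripper": 0.05,"slide": [0,0,0.038],"spin": 0},{"gripper": 0.05,"slide": [0,0,0.038],"spin": 0},{"gripper": 0.05,"slide": [0,0,0.038],"spin": 0}])

```text
time: 21.25
position: [339.3, 268.3, 44.3]
tool_rot: [-2.799, -1.426, 0.002]
force: [-0.5, 0.9, -2.8]
width: 60.5
grasp_force: 19.9
```

```bash
python3 - <<'E'
from h import *
plan(340.3,268,17.5,-36)
S=r.get_image("side");b=cv2.resize(S[245:310,325:390],None,fx=4,fy=4,interpolation=2)
lab=cv2.cvtColor(b,cv2.COLOR_RGB2LAB).astype(int);m=(lab[:,:,0]>95)&(abs(lab[:,:,1]-128)<7)&(abs(lab[:,:,2]-128)<9)
for v in range(0,256,12):
    n=np.flatnonzero(m[v]);
    if len(n)>6: print(245+v/4,325+n[0]/4,325+n[-1]/4,len(n)/4)
P=np.array(r.observe()["position"]);
for z in(P[2]-13.5,P[2]+62.5): print(proj("side",np.array([P[0],P[1],z])))
print("coaster",proj("side",np.array([340.3,268,4])))
E
```

```text
t 21.2 at [339.3 268.3  44.3] w 60.5 gf 19.9 F [-0.5  0.9 -2.8] cur rel -74 tgt rel -74
 slide [0.0004 0.001  0.0268] spin 0.000 rows 0.0 minR 433 len 27
248.0 335.0 388.0 4.5
251.0 339.0 354.0 3.0
254.0 343.75 360.0 7.5
257.0 344.75 360.75 6.5
260.0 344.75 355.5 8.75
263.0 345.0 356.75 10.25
266.0 346.75 388.0 12.5
269.0 346.5 382.5 15.0
272.0 346.5 378.75 12.5
275.0 346.0 374.5 12.25
278.0 342.5 369.75 14.5
281.0 340.5 372.0 17.75
284.0 339.5 373.5 17.0
287.0 339.5 374.0 12.75
293.0 341.0 372.5 2.0
296.0 343.25 371.0 3.0
299.0 347.5 367.0 4.5
[356.46091625 280.9628498 ]
[357.11138356 262.56682953]
coaster [356.04102387 287.05281279]
```

move_arm(series=[{"gripper": 0.05,"slide": [0,0.001,0.006],"spin": 0},{"gripper": 0.05,"slide": [0,0.001,0.012],"spin": 0},{"gripper": 0.05,"slide": [0,0.001,0.017],"spin": 0},{"gripper": 0.05,"slide": [0,0.001,0.021],"spin": 0},{"gripper": 0.05,"slide": [0,0.001,0.024],"spin": 0},{"gripper": 0.05,"slide": [0,0.001,0.026],"spin": 0},{"gripper": 0.05,"slide": [0,0.001,0.027],"spin": 0},{"gripper": 0.05,"slide": [0,0.001,0.027],"spin": 0},{"gripper": 0.05,"slide": [0,0.001,0.027],"spin": 0}])

```text
time: 22.05
position: [340.4, 268.0, 17.7]
tool_rot: [-2.799, -1.427, -0.001]
force: [-0.9, -0.5, -1.8]
width: 60.3
grasp_force: 19.9
```

move_arm(series=[{"gripper": 0.05,"slide": [0,0,0.001],"spin": 0},{"gripper": 0.05,"slide": [0,0,0.002],"spin": 0},{"gripper": 0.05,"slide": [0,0,0.002],"spin": 0},{"gripper": 0.05,"slide": [0,0,0.002],"spin": 0}])

```text
time: 22.38
position: [340.7, 268.1, 17.3]
tool_rot: [2.798, 1.426, -0.0]
force: [-4.3, -3.7, 14.7]
width: 60.5
grasp_force: 19.9
```

move_arm(series=[{"gripper": 0.05,"slide": [0,0,-0.001],"spin": 0},{"gripper": 0.064,"slide": [0,0,-0.001],"spin": 0},{"gripper": 0.07,"slide": [0,0,-0.001],"spin": 0},{"gripper": 0.08,"slide": [0,0,-0.001],"spin": 0},{"gripper": 0.087,"slide": [0,0,-0.001],"spin": 0},{"gripper": 0.087,"slide": [0,0,-0.001],"spin": 0},{"gripper": 0.087,"slide": [0,0,-0.001],"spin": 0},{"gripper": 0.087,"slide": [0,0,-0.02],"spin": 0},{"gripper": 0.087,"slide": [0,0,-0.05],"spin": 0},{"gripper": 0.087,"slide": [0,0,-0.085],"spin": 0},{"gripper": 0.087,"slide": [0,0,-0.1],"spin": 0},{"gripper": 0.087,"slide": [0,0,-0.1],"spin": 0}])

```text
time: 23.38
position: [342.8, 269.6, 119.3]
tool_rot: [2.798, 1.426, 0.012]
force: [0.8, 0.1, 0.3]
width: 87.0
grasp_force: 0.0
```

```bash
python3 - <<'E'
from h import *
T=cv2.imread("pics/top0.png")[:,:,::-1];S=cv2.imread("pics/side0.png")[:,:,::-1]
for n,im,(x0,y0,x1,y1) in(("top",T,(214,172,243,202)),("side",S,(264,292,298,318))):
    b=cv2.resize(im[y0:y1,x0:x1],None,fx=4,fy=4,interpolation=2);hsv=cv2.cvtColor(b,cv2.COLOR_RGB2HSV)
    m=((hsv[:,:,1]>120)&(hsv[:,:,0]>45)&(hsv[:,:,0]<85)).astype(np.uint8)
    cs,h=cv2.findContours(m,cv2.RETR_CCOMP,1)
    for c,hh in zip(cs,h[0]):
        if cv2.contourArea(c)>60: print(n,"hole" if hh[3]>=0 else "outer",[ (z,*(np.round(a,1) for a in cv2.minAreaRect(cast(n,(c[:,0]+.5)/4-.5+[x0,y0],z).astype(np.float32))[:2])) for z in (12,20)])
plan(535,391,60,0);plan(535,391,60,20)
E
```

```text
top outer [(12, array([536.5, 392.1]), array([63.6, 58.6])), (20, array([534.8, 390.1]), array([63.3, 58.3]))]
top hole [(12, array([536.5, 391.7]), array([30.3, 35.1])), (20, array([534.8, 389.6]), array([30.2, 34.9]))]
side outer [(12, array([537.4, 386.1]), array([60.6, 68.1])), (20, array([535. , 392.2]), array([60.1, 67.6]))]
side hole [(12, array([535.6, 389.2]), array([28., 21.])), (20, array([533.2, 395.3]), array([27.8, 20.8]))]
t 23.4 at [342.8 269.6 119.3] w 87.0 gf 0.0 F [0.8 0.1 0.3] cur rel -74 tgt rel -36
 slide [0.2108 0.0839 0.061 ] spin -0.628 rows 5.0 minR 436 len 235
t 23.4 at [342.8 269.6 119.3] w 87.0 gf 0.0 F [0.8 0.1 0.3] cur rel -74 tgt rel -16
 slide [0.2108 0.0839 0.061 ] spin -0.977 rows 7.8 minR 436 len 235
```

move_arm(series=[{"gripper": 0.087,"slide": [0.035,0.014,0],"spin": -0.1},{"gripper": 0.087,"slide": [0.07,0.028,0],"spin": -0.2},{"gripper": 0.087,"slide": [0.105,0.042,0],"spin": -0.3},{"gripper": 0.087,"slide": [0.14,0.055,0],"spin": -0.42},{"gripper": 0.087,"slide": [0.175,0.069,0.02],"spin": -0.54},{"gripper": 0.087,"slide": [0.2,0.079,0.05],"spin": -0.628},{"gripper": 0.087,"slide": [0.212,0.083,0.08],"spin": -0.628},{"gripper": 0.087,"slide": [0.212,0.083,0.1],"spin": -0.628},{"gripper": 0.087,"slide": [0.212,0.083,0.1],"spin": -0.628},{"gripper": 0.087,"slide": [0.212,0.083,0.1],"spin": -0.628}])

```text
time: 24.22
position: [530.1, 390.0, 13.3]
tool_rot: [-2.219, -2.221, 0.007]
force: [0.1, -0.3, 0.3]
width: 86.9
grasp_force: 0.0
```

```bash
python3 - <<'E'
from h import *
plan(536,390,-20,0)
T=r.get_image("top")
# mug check on coaster: whatever is visible
x0,y0,x1,y1=225,215,285,265
b=cv2.resize(T[y0:y1,x0:x1],None,fx=4,fy=4,interpolation=2);lab=cv2.cvtColor(b,cv2.COLOR_RGB2LAB).astype(int)
cork=((lab[:,:,2]-128)>8).astype(np.uint8);c=max(cv2.findContours(cork,0,1)[0],key=cv2.contourArea)
print("coaster hull",cv2.minEnclosingCircle(cast("top",(c[:,0]+.5)/4-.5+[x0,y0],9).astype(np.float32)))
E
```

```text
t 24.2 at [530.1 390.   13.3] w 86.9 gf 0.0 F [ 0.1 -0.3  0.3] cur rel -36 tgt rel -36
 slide [0.0001 0.0061 0.0333] spin 0.001 rows 0.0 minR 658 len 34
coaster hull ((391.0089416503906, 164.15518188476562), 63.99585723876953)
```

move_arm(series=[{"gripper": 0.087,"slide": [0,0.003,0],"spin": 0},{"gripper": 0.087,"slide": [0,0.003,0.01],"spin": 0},{"gripper": 0.087,"slide": [0,0.003,0.015],"spin": 0},{"gripper": 0.087,"slide": [0,0.003,0.015],"spin": 0},{"gripper": 0.087,"slide": [0,0.003,0.015],"spin": 0}])

```text
time: 24.68
position: [534.8, 390.2, 0.5]
tool_rot: [2.221, 2.221, -0.001]
force: [-0.0, -0.5, -0.5]
width: 87.1
grasp_force: 0.0
```

```bash
python3 - <<'E'
from h import *
plan(536,390,-20,0)
S=r.get_image("side");d=S.max(axis=2)<48
for v in range(270,312,3):
    n=np.flatnonzero(d[v,255:310])+255
    if len(n): print(v,[(int(a[0]),int(a[-1])) for a in np.split(n,np.flatnonzero(np.diff(n)>1)+1)])
x0,y0,x1,y1=260,288,300,322
hsv=cv2.cvtColor(S[y0:y1,x0:x1],cv2.COLOR_RGB2HSV);m=(hsv[:,:,1]>120)&(hsv[:,:,0]>45)&(hsv[:,:,0]<85)
v,u=np.nonzero(m);print("green cols",u.min()+x0,u.max()+x0,"rows",v.min()+y0,v.max()+y0)
E
```

```text
t 24.7 at [5.348e+02 3.902e+02 5.000e-01] w 87.1 gf 0.0 F [-0.  -0.5 -0.5] cur rel -36 tgt rel -36
 slide [-0.0002  0.0012  0.0205] spin -0.000 rows 0.0 minR 662 len 21
270 [(255, 263), (265, 297), (306, 309)]
273 [(255, 262), (268, 309)]
276 [(255, 262), (268, 309)]
279 [(255, 309)]
282 [(261, 309)]
285 [(255, 256), (259, 262), (285, 307)]
288 [(255, 255), (258, 259), (294, 309)]
291 [(258, 264), (293, 308)]
294 [(260, 265), (292, 307)]
297 [(261, 265), (293, 306)]
300 [(261, 264), (295, 298)]
303 [(282, 284), (295, 298)]
306 [(295, 297)]
green cols 269 290 rows 297 315
```

The fingers straddle the ring evenly (inner edges 265/294, ring 269–290). I'll descend and grip.

move_arm(newtons=15, series=[{"gripper": 0.087,"slide": [0,0,0.007],"spin": 0},{"gripper": 0.087,"slide": [0,0,0.014],"spin": 0},{"gripper": 0.087,"slide": [0,0,0.02],"spin": 0},{"gripper": 0.087,"slide": [0,0,0.02],"spin": 0},{"gripper": 0.07,"slide": [0,0,0.02],"spin": 0},{"gripper": 0.05,"slide": [0,0,0.02],"spin": 0},{"gripper": 0.05,"slide": [0,0,0.02],"spin": 0},{"gripper": 0.05,"slide": [0,0,0.02],"spin": 0},{"gripper": 0.05,"slide": [0,0,0.02],"spin": 0},{"gripper": 0.05,"slide": [0,0,0.02],"spin": 0},{"gripper": 0.05,"slide": [0,0,0.02],"spin": 0}])

```text
time: 25.65
position: [535.2, 390.9, -19.1]
tool_rot: [2.221, 2.221, 0.001]
force: [-0.6, 0.8, 0.7]
width: 64.3
grasp_force: 15.0
```

```bash
python3 - <<'E'
from h import *
T=cv2.imread("pics/top0.png")[:,:,::-1];S=cv2.imread("pics/side0.png")[:,:,::-1]
print(rect("top",T,(337,212,373,248),8),rect("side",S,(334,200,366,214),8))
P=cast("top",mask(T,(337,212,373,248)),8).astype(np.float32);print(cv2.minEnclosingCircle(P))
# peg top dark spot
b=T[222:238,346:364].astype(int).sum(2);print(b.min(axis=0),b.min(axis=1))
plan(427,-109,80,0);plan(520,190,80,0)
E
```

```text
(array([ 427.7, -109.5]), array([94. , 93.7]), -39.3) (array([423.6, -92.7]), array([93.7, 71. ]), 10.9)
((428.0997314453125, -110.07591247558594), 47.870689392089844)
[265 272 286 277 271 272 260 168 159 192 210 239 250 269 287 283 282 290] [265 281 290 291 252 214 192 165 159 227 265 271 268 280 279 267]
t 25.6 at [535.2 390.9 -19.1] w 64.3 gf 15.0 F [-0.6  0.8  0.7] cur rel -36 tgt rel 14
 slide [-0.4998 -0.1081 -0.0993] spin 0.000 rows 0.0 minR 440 len 521
t 25.6 at [535.2 390.9 -19.1] w 64.3 gf 15.0 F [-0.6  0.8  0.7] cur rel -36 tgt rel -20
 slide [-0.2008 -0.0151 -0.0991] spin 0.000 rows 0.0 minR 554 len 224
```

move_arm(newtons=20, series=[{"gripper": 0.05,"slide": [0,0,-0.03],"spin": 0},{"gripper": 0.05,"slide": [0,0,-0.065],"spin": 0},{"gripper": 0.05,"slide": [-0.01,-0.002,-0.09],"spin": 0},{"gripper": 0.05,"slide": [-0.03,-0.0065,-0.09],"spin": 0},{"gripper": 0.05,"slide": [-0.06,-0.013,-0.09],"spin": 0},{"gripper": 0.05,"slide": [-0.095,-0.02,-0.09],"spin": 0},{"gripper": 0.05,"slide": [-0.13,-0.028,-0.09],"spin": 0},{"gripper": 0.05,"slide": [-0.165,-0.035,-0.09],"spin": 0},{"gripper": 0.05,"slide": [-0.2,-0.043,-0.09],"spin": 0},{"gripper": 0.05,"slide": [-0.235,-0.05,-0.09],"spin": 0},{"gripper": 0.05,"slide": [-0.27,-0.058,-0.09],"spin": 0},{"gripper": 0.05,"slide": [-0.3,-0.064,-0.09],"spin": 0}])

```text
time: 26.65
position: [469.7, 88.0, 70.3]
tool_rot: [2.222, 2.22, -0.002]
force: [0.9, -0.8, -0.7]
width: 63.9
grasp_force: 20.0
```

move_arm(series=[{"gripper": 0.05,"slide": [-0.03,-0.0065,0],"spin": 0},{"gripper": 0.05,"slide": [-0.06,-0.013,0],"spin": 0},{"gripper": 0.05,"slide": [-0.09,-0.0195,0],"spin": 0},{"gripper": 0.05,"slide": [-0.12,-0.026,0],"spin": 0},{"gripper": 0.05,"slide": [-0.148,-0.032,0],"spin": 0},{"gripper": 0.05,"slide": [-0.172,-0.037,0],"spin": 0},{"gripper": 0.05,"slide": [-0.19,-0.041,0],"spin": 0},{"gripper": 0.05,"slide": [-0.2,-0.043,0],"spin": 0},{"gripper": 0.05,"slide": [-0.2,-0.043,0],"spin": 0},{"gripper": 0.05,"slide": [-0.2,-0.043,0],"spin": 0},{"gripper": 0.05,"slide": [-0.2,-0.043,0],"spin": 0}])

```text
time: 27.57
position: [428.4, -107.7, 70.6]
tool_rot: [-2.219, -2.224, -0.001]
force: [-0.6, -0.3, -1.1]
width: 64.2
grasp_force: 20.0
```

```bash
python3 - <<'E'
from h import *
plan(427.8,-109.7,35,0)
S=r.get_image("side");x0,y0,x1,y1=320,160,390,215
b=cv2.resize(S[y0:y1,x0:x1],None,fx=4,fy=4,interpolation=2);hsv=cv2.cvtColor(b,cv2.COLOR_RGB2HSV);m=((hsv[:,:,1]>110)&(hsv[:,:,0]>45)&(hsv[:,:,0]<85)).astype(np.uint8)
c=max(cv2.findContours(m,0,1)[0],key=cv2.contourArea)[:,0]
rows=np.unique(c[:,1]);print("green box",(c.min(0)/4+[x0,y0]),(c.max(0)/4+[x0,y0]))
P=np.array(r.observe()["position"]);zc=P[2]+19.1+12
print("expected centre",proj("side",np.array([P[0],P[1],zc])), [proj("side",np.array([P[0],P[1]+s,zc])).round(1) for s in(-32,32)])
# mug, top view: rim on coaster
T=r.get_image("top");b=T[220:262,232:274];lab=cv2.cvtColor(b,cv2.COLOR_RGB2LAB).astype(int)
g=(abs(lab[:,:,2]-128)<6)&(lab[:,:,0]>0)
k=max(cv2.findContours(((lab[:,:,2]-128)>9).astype(np.uint8),0,1)[0],key=cv2.contourArea)
print("cork extent",k[:,0].min(0)+[232,220],k[:,0].max(0)+[232,220]);print("expected mug rim c",proj("top",np.array([340.5,268,80.])),"coaster c",proj("top",np.array([340.5,268,9.])))
for v in range(0,42,3): print("".join("#" if lab[v,u,2]-128>9 else ("." if lab[v,u,1]<122 else "o") for u in range(42)))
E
```

```text
t 27.6 at [ 428.4 -107.7   70.6] w 64.2 gf 20.0 F [-0.6 -0.3 -1.1] cur rel 14 tgt rel 14
 slide [-0.002  -0.0006  0.0356] spin 0.002 rows 0.0 minR 442 len 36
green box [339.5 174.5] [359.5  189.25]
expected centre [348.89732893 181.92150799] [array([350.5, 176.6]), array([347.3, 187.4])]
cork extent [247 229] [264 248]
expected mug rim c [248.48879424 239.24231811] coaster c [251.70919233 241.25791592]
..........................................
..........................................
..........................................
...............oo#######ooo...............
...........ooooooooooo########o...........
........oooooooooooooooooo######o.........
.......ooooooooooooooooooooo#####o........
.......oooooooooooooooooooooo####o........
.......o#ooooooooooooooooooo#####o........
........o####ooooooooooooooo####o.........
..........o###############oooooo..........
..............o##########oo..ooo..........
..........................................
..........................................
```

The mug is on the coaster, and the ring is centred in the gripper (349.5,181.9 against 348.9,181.9 expected). Lower it over the peg.

move_arm(series=[{"gripper": 0.05,"slide": [-0.002,0,0.01],"spin": 0},{"gripper": 0.05,"slide": [-0.002,0,0.02],"spin": 0},{"gripper": 0.05,"slide": [-0.002,0,0.03],"spin": 0},{"gripper": 0.05,"slide": [-0.002,0,0.036],"spin": 0},{"gripper": 0.05,"slide": [-0.002,0,0.042],"spin": 0},{"gripper": 0.05,"slide": [-0.002,0,0.048],"spin": 0},{"gripper": 0.05,"slide": [-0.002,0,0.052],"spin": 0},{"gripper": 0.05,"slide": [-0.002,0,0.052],"spin": 0}])

```text
time: 28.33
position: [427.3, -111.1, 17.7]
tool_rot: [-2.22, -2.22, 0.001]
force: [-0.4, 0.5, -0.8]
width: 64.0
grasp_force: 20.0
```

No contact at 9 mm below the peg top, so the peg is in the hole. Continue down and release.

move_arm(series=[{"gripper": 0.05,"slide": [0.001,0,0.007],"spin": 0},{"gripper": 0.05,"slide": [0.001,0,0.014],"spin": 0},{"gripper": 0.05,"slide": [0.001,0,0.02],"spin": 0},{"gripper": 0.05,"slide": [0.001,0,0.024],"spin": 0},{"gripper": 0.05,"slide": [0.001,0,0.026],"spin": 0},{"gripper": 0.05,"slide": [0.001,0,0.026],"spin": 0},{"gripper": 0.05,"slide": [0.001,0,0.026],"spin": 0}])

```text
time: 28.92
position: [428.0, -110.3, -7.4]
tool_rot: [-2.221, -2.221, 0.0]
force: [-0.3, 1.3, -0.8]
width: 63.8
grasp_force: 20.0
```

move_arm(series=[{"gripper": 0.066,"slide": [0,0,0],"spin": 0},{"gripper": 0.075,"slide": [0,0,0],"spin": 0},{"gripper": 0.087,"slide": [0,0,0],"spin": 0},{"gripper": 0.087,"slide": [0,0,0],"spin": 0},{"gripper": 0.087,"slide": [0,0,0],"spin": 0},{"gripper": 0.087,"slide": [0,0,0],"spin": 0},{"gripper": 0.087,"slide": [0,0,-0.03],"spin": 0},{"gripper": 0.087,"slide": [0,0,-0.07],"spin": 0},{"gripper": 0.087,"slide": [0,0,-0.11],"spin": 0},{"gripper": 0.087,"slide": [0,0,-0.15],"spin": 0},{"gripper": 0.087,"slide": [0,0,-0.18],"spin": 0},{"gripper": 0.087,"slide": [0,0,-0.18],"spin": 0}])

```text
time: 29.92
position: [432.1, -111.5, 179.2]
tool_rot: [2.214, 2.213, 0.005]
force: [1.1, 0.4, 1.2]
width: 86.9
grasp_force: 0.0
```

```bash
python3 - <<'E'
from h import *
S=r.get_image("side");T=r.get_image("top");o=r.observe();print(o["position"],o["width"])
def green(n,im,box,z):
    x0,y0,x1,y1=box;b=cv2.resize(im[y0:y1,x0:x1],None,fx=4,fy=4,interpolation=2);hsv=cv2.cvtColor(b,cv2.COLOR_RGB2HSV)
    m=((hsv[:,:,1]>110)&(hsv[:,:,0]>45)&(hsv[:,:,0]<85)).astype(np.uint8);c=max(cv2.findContours(m,0,1)[0],key=cv2.contourArea)[:,0]
    q=(c+.5)/4-.5+[x0,y0];print(n,"px",q.min(0),q.max(0),cv2.minAreaRect(cast(n,q,z).astype(np.float32)))
green("side",S,(325,180,375,220),22)
c=np.array([427.8,-109.7,22]);print("exp centre",proj("side",c))
# lantern on tray, side: vertical extents of bright lantern; box on tray in side
L=lambda im,b:cv2.cvtColor(im[b[1]:b[3],b[0]:b[2]],cv2.COLOR_RGB2LAB).astype(int)
x0,y0,x1,y1=305,100,365,180
lab=L(S,(x0,y0,x1,y1))
for v in range(0,80,3): print(y0+v,"".join("#" if lab[v,u,2]-128>7 else ("." if lab[v,u,1]<123 else "o") for u in range(60)))
p=np.array([534,-348,0.]);e=[(-40,-40),(40,-40),(40,40),(-40,40)]
print("exp base corners",[proj("side",p+[a,b,4]).round(1) for a,b in e],"bar",proj("side",p+[0,0,190.]).round(1),"tray",[proj("side",p+[a*55/40,b*55/40,9]).round(1) for a,b in e])
x0,y0,x1,y1=238,205,308,265;lab=L(S,(x0,y0,x1,y1))
t=np.radians(-19.2);ex=np.array([np.cos(t),np.sin(t),0]);ey=np.array([-ex[1],ex[0],0]);p=np.array([638.5,143,0])
print("exp box top",[proj("side",p+ex*a*60+ey*b*28+[0,0,46]).round(1) for a,b in((-1,-1),(1,-1),(1,1),(-1,1))],"bottom near",proj("side",p-ex*60+ey*28+[0,0,4]).round(1))
for v in range(0,60,2): print(y0+v,"".join(".:+#"[0 if lab[v,u,2]-128<7 else 1 if lab[v,u,0]>105 else 2 if lab[v,u,0]>75 else 3] for u in range(70)))
E
```

```text
[ 428.77027978 -110.70615333  173.74800229] 86.84564164832919
side px [340.375 191.875] [357.875 206.625] ((427.3088684082031, -113.2728042602539), (62.2170295715332, 84.0383071899414), 10.688817024230957)
exp centre [348.83789815 199.70901725]
100 ooooooooooooooooo#oooooooooooooooooooooooo###########ooooo##
103 oooooooooooooooooooooooooooooooooooooooooooooooooooooooooo##
106 oooooooooooooooooooooooooooooooooooooooooooooooooooooooooooo
109 oooooooooooooooooooooooooooooooooooooooooooooooooooooooooooo
112 oooooooooooooooooooooooooooooooooooooooooooooooooooooooooooo
115 oooooooooooooooooooooooooooooooooooooooooooooooooooooooooooo
118 ..o.oooooooooooooooooooooooooooooooooooooooooooooooooooooooo
121 ................oooooooooooooooooooooooooooooooooooooooooooo
124 ...............oooooooooooooooooo....ooooooooooooooooooooooo
127 .............ooooooooooooooooooooooooooooooooooooooooooooooo
130 ..............oooooooo###############ooooooooooooooooooooooo
133 ................oooooooooooo#oooooooooooo...o.........oo##oo
136 ................oooooooooooo#oooooooooooooooooooooo...oo##oo
139 ......
[... 2806 characters left out ...]
+########+++##+..........
247 ...............####++++++############################+++#+............
249 ...................#####+++++######################++###..............
251 .......................+####++++++###############++###................
253 ............................#####+++++#########++###+.................
255 ................................#####+++++###++###+...................
257 .....................................####+++++##+.....................
259 .........................................#####+.......................
261 ......................................................................
263 ......................................................................
```

The ring, lantern, box and mug positions all match their expected pixels within 1–2 px, and the arm is clear. Handing in.

```bash
python3 -c "
from rig import r
print(r.close_job())"
```

```text
the job is handed in; nothing more can be done
None
```

The mug, lantern, box and ring are all on their stands and the job is handed in. My last camera checks put everything within tolerance, but the hand-in did not return a verdict.

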